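# Load the plate tray into the pipetting workstation

### The arm

A 6-joint arm with a two-finger parallel gripper is mounted at the origin on the work surface. World frame = base frame: x ahead of the robot, y to its left, z up, the work surface at z = 0. Lengths are in mm, angles in rad, forces in N, time in s.
With the tool pointing down it reaches from about 350 to 975 mm from the base axis. Payload 4.9 kg.
Tool frame: the origin (TCP) lies at the very end of the fingers, on their centre line; the grasp point (between the pads) lies 19 mm behind it; z points along the fingers, y is the direction in which the jaws open and shut (so a half turn about z gives the same grasp; the last joint's range is limited). The gripper opens to 85 mm and grips with 20 to 120 N. Pads are 22 mm wide; open, the fingers measure 114 mm over their backs; the gripper's body (76 mm by 85 mm) begins 54 mm behind the grasp point. The pads swing forward as they close: fully open they stand 13 mm farther back than shut.
Start: joints at [-1.223, 0.053, 1.613, -0, 1.476, -0.119], TCP at [281.261, -558.116, 193.304] pointing down, gripper open.
Joint ranges: [-3.01, 3.01], [-1.01, 2.22], [0.06, 2.58], [-1.02, 4.17], [0.09, 2.62], [-3.14, 3.14]. Speed limits (rad/s): [2.57, 2.57, 3.14, 3.14, 3.14, 3.14].

### API

Orientations are given as [roll, pitch, yaw] about the fixed x, y, z axes, in that order (R = Rz(yaw) Ry(pitch) Rx(roll)).
In Python, from bench import ctrl, eyes gives the robot as it stands.
- The arm moves only by the tool step_arm, never from a script. Its argument "moves" is a list of rows, each a list of 3 entries, a list of its own where there are three numbers: the shift along the tool's x, y, z in cm, then the turn, a rotation vector about the tool's x, y, z in degrees, then the opening, from 0 (shut) to 1 (fully open). In form: [[[x, y, z], [ax, ay, az], gripper], ...]. A call has 1 to 5 rows; each row is the pose to reach, as a shift and turn from the pose commanded when the call began, along the tool's axes at that moment; what a row does not reach only later rows make up. A row lasts 1/8 s, in which the tool goes at most 62.5 mm and 10.7 degrees, less where a joint would pass 70% of its speed; a pose out of reach is approached as far as the arm can. A call with a gripper value outside its range is refused whole. The fingers move at their own pace and stop on an object; "force" is the grip in N (left out, the last holds). Time passes only in rows, so rows that repeat a pose let the fingers close. It gives the time, the measured TCP pose, the force and the opening at its end, in the units of the state.
- ctrl.observe(): the state, without advancing time (a new reading comes with each control period).
- eyes.read_camera(name): name is "scene" or "top" or "wrist"; returns a dict with "img" (480x640x3 uint8, red, green, blue), "camera_matrix" (3x3 intrinsics, pixels), "D" ([k1, k2, p1, p2, k3] as OpenCV has them; the pictures are not rectified), "position" and "orientation" of the camera in the world. Camera axes: x right, y up, looking along -z (the intrinsics and any distortion apply to the point x, -y, -z); pixel columns grow to the right and rows downward; lengths in mm; the calibration is good to about 2 mm. A picture is of the moment at which its call begins. There is no depth.
- ctrl.finish_job(): hands the job in, once; it reports no verdict.
The state is a dict: "time": time; "qpos": joint angles; "qvel": joint speeds; "joint_torque": joint torques, N m; "eef_pos": TCP position; "tool_rot": TCP orientation; "wrist_force": force on the tool from outside, world axes, zero at the start; "ft_torque": the same for the moment, N m; "width": finger opening in mm.
Only numpy, scipy, OpenCV 4.12 (cv2) and the standard library are available. Lean on these libraries where they do the work, as an engineer would, in place of code of your own. Each camera call takes 0.05 s, during which the arm holds its last target.

### The job

The blue plate tray is held down on the filling stand by the red spring finger: first swing the finger up until it snaps open and stays up, then lift the tray off, turn it end for end and slide it, tapered nose first, into the empty lane of the pipetting workstation until its wide end plate rests against both rail ends. Keep the tray level so that the white well plate stays seated in it, let go, and leave the other things on the bench alone.

Things in the scene. Friction and masses are not known exactly. Their poses are not given: they have to be found in the camera images.
- stand_nest (a point): Centre of the aluminium filling stand's top face, 12 mm above the bench, where the tray lies between black locating ledges 6 mm high (2 mm of play). Stand 232 x 146 x 12 mm with a 70 mm wide wing for the finger on its -y side. x: where the tray's nose points at the start, z up. Fixed, but placed anew each time.
- finger (a joint): Angle of the red hold-down finger, rad. About 0: closed, its rubber tip pressing on the tray's side flange; 1.4: fully open. Over-centre spring: below 0.70 it snaps shut, beyond 0.70 it snaps open and stays. Largest spring moment 0.28 N m (about 5 N at the lever's top).
- finger_hinge (a point): Hinge axis of the red finger, 26 mm above the bench, beside the middle of the tray's long side (80 mm from the stand's centre). Fixed to the stand. x: along the hinge axis and the tray's length; y: level, from the hinge towards the tray. The finger reaches 32 mm along +y; a red lever 12 mm wide (x) and 7 mm thick (y) rises from the hinge.
- finger_lever (a point): Centre of the red cross-bar (15 mm diameter, 20 mm long along the hinge axis) on top of the lever, 55 mm from the hinge axis; straight above it when closed. Pushing it away from the tray (-y of finger_hinge) raises the finger; fully open the lever leans out 1.4 rad, almost level.
- finger_tip (a point): Underside of the rubber tip of the red finger, 27 mm from the hinge axis, on the tray's flange at the start.
- tray_grip (a point): Centre of the blue tray's orange upright grip, 46 mm above the tray's underside: 12 mm thick (x), 52 mm wide (y), top 63 mm above the underside, on an orange end plate 130 mm wide, 12 mm thick, 20 mm high. x from the grip towards the tapered nose, z up. 29 mm free between grip and plate. Tray with plate about 0.15 kg. At the start the grip end points towards the workstation.
- tray_nose (a point): Middle of the front edge of the tray's nose, 192 mm from tray_grip along x, 3 mm above the tray's underside. The tray's base is 110 mm wide, 6 mm thick; the nose tapers to 80 mm over its last 20 mm. Axes as tray_grip. Tray and plate balance about 55 mm from the grip.
- tray_nest (a point): Centre of the tray's nest floor, where the well plate sits inside a rim 4 mm high (1.5 mm of play all round). 6 mm above the tray's underside, 104 mm from tray_grip towards the nose. Axes as tray_grip.
- plate_middle (a point): Centre of the loose white 96-well plate, 128 x 86 x 16 mm, 8 mm above its underside; at rest in the tray it is 8 mm above tray_nest. Loose, not clamped: if the tray is tipped far it slides out.
- lane: Empty lane: origin on its floor (15 mm above the bench), midway between the front ends of its rails; x the way in, z up. Aluminium rails 185 mm long, 13.5 mm high, 115 mm apart inside, lips 7 mm wide overhang 9 mm above the floor, over the tray's flanges. Level apron 105 mm long in front. Home: end plate on the rail ends, tray_grip at (-0.006, 0, 0.046), tray_nose at x 0.186 in this frame.
- full_lane: The other lane of the deck, 144 mm beside the empty one and alike, already filled with a tray and a black tip box (top 83 mm above the bench). Fixed; origin and axes as lane. Behind both lanes the workstation's white gantry, 305 mm high, begins 245 mm beyond the rail fronts.
- tip_box: bystander: black tip box 128 x 86 x 60 mm, loose, beyond the stand
- tube_rack: bystander: green tube rack 110 x 62 x 42 mm, loose
- reagent_bottle: bystander: bottle 60 mm in diameter, 115 mm high, loose, right of the stand
- pipette_a: bystander: grey pipette lying on the bench in front of the robot, 230 mm long, 25 mm high
- pipette_b: bystander: grey pipette lying to the right of the stand, 230 mm long, 25 mm high
- spare_plate: bystander: spare well plate 128 x 86 x 16 mm, loose, in front of the robot's base to its left
- marker: bystander: marker pen 130 mm long, 14 mm thick, lying near the stand

How it is judged (in metres and radians):
On the way:
1. the red finger stands open (beyond 1.0 rad) while the tray still lies in the stand (moved less than 10 mm) (value of joint finger above 1 rad and distance of each of tray_grip, tray_nose from where it was at the start of the episode below 0.01 m), for 0.2 s.
At the end, for the whole second after the job is handed in: Finger open (over 1.0 rad). Tray nose first under the empty lane's lips, flat: nose within 4 mm of home depth (0.182 to 0.189 m), nose and grip within 6 mm of the lane's middle; plate flat in the nest (centre within 8 mm sideways); both at rest, released (value of joint finger above 1 rad and x of tray_nose in the frame of lane between 0.182 and 0.189 m and y of tray_nose in the frame of lane between -0.006 and 0.006 m and y of tray_grip in the frame of lane between -0.006 and 0.006 m and z of tray_nose in the frame of lane below 0.007 m and angle between tray_grip's own z axis and vertical below 0.03 rad and distance between plate_middle and tray_nest below 0.0115 m and angle between plate_middle's own z axis and vertical below 0.05 rad and linear speed of each of tray, plate below 0.01 m/s); the robot touches nothing.
It fails at once if the tray is tipped more than 0.35 rad (20 degrees) from level (angle between tray_grip's own z axis and vertical above 0.35 rad).
It fails at once if the well plate leaves the tray's nest (25 mm off) (distance between plate_middle and tray_nest above 0.025 m).
It fails at once if a bystander is pushed more than 30 mm (distance of any of tip_box, tube_rack, reagent_bottle, pipette_a, pipette_b, spare_plate, marker from where it was at the start of the episode above 0.03 m).
It also fails if it takes over 62 s, if anything falls off the work surface, if the arm or the gripper's body presses on something with over 40 N, if the wrist force passes 120 N, or if a joint passes its speed limit or range.

## Working session

There is one attempt and no reset: what is moved stays moved. The work goes in short steps, Python scripts to look and compute and a tool call to move; the robot and the scene stay as the last step left them, time stands still between calls to the robot, and variables do not carry over. Pictures are saved under pics/ and viewed, and the job is handed in when it is done.

Besides the shell and the picture viewer there is one more tool, called after "Emit:" in YAML: its name, and indented under it one key for each argument. step_arm: Moves the arm, as the interface text tells. Its arguments: {"type":"object","properties":{"moves":{"type":"array"},"force":{"type":"number"}},"required":["moves"]}

```bash
ls; mkdir -p pics; python3 - <<'E'
from bench import ctrl, eyes
import cv2
print(ctrl.observe())
for n in ["scene","top","wrist"]:
    r=eyes.read_camera(n); cv2.imwrite(f"pics/{n}0.png",r["img"][:,:,::-1])
    print(n,r["camera_matrix"],r["D"],r["position"],r["orientation"])
E
```

```text
pics
{'time': 0.0, 'qpos': array([-1.22297752e+00,  5.33985524e-02,  1.61430461e+00,  8.24206378e-06,
        1.47598900e+00, -1.19019339e-01]), 'qvel': array([ 0.0001702 , -0.00101775, -0.00049071,  0.00049586, -0.0005441 ,
       -0.00058657]), 'joint_torque': array([ 1.33271584e-03, -3.93684661e+01, -3.70177174e+01, -6.77214803e-05,
        7.02037913e-03,  8.62722629e-06]), 'eef_pos': array([ 281.04095924, -557.46006838,  192.0309153 ]), 'tool_rot': array([-3.13950897e+00, -2.57437670e-04,  4.66837091e-01]), 'wrist_force': array([-0.29434495,  0.22212011, -0.16370126]), 'ft_torque': array([-0.04898963,  0.0183482 ,  0.02489256]), 'width': 85.29304019485625}
scene [[514.26461485   0.         313.09717444]
 [  0.         514.26461485 238.71624416]
 [  0.           0.           1.        ]] [-0.1260283  0.         0.         0.         0.       ] [1048.02728707  385.54426516 1042.8611958 ] [ 0.65996662 -0.00438391  2.39082146]
top [[588.12948532   0.         312.28062402]
 [  0.         588.12948532 242.55546212]
 [  0.           0.           1.        ]] [0.01630096 0.         0.         0.         0.        ] [ 256.96894226 -151.7996866  1693.8805193 ] [ 0.17628576 -0.00400654 -1.58005681]
wrist [[363.78713707   0.         315.59820253]
 [  0.         363.78713707 243.28320621]
 [  0.           0.           1.        ]] [-0.04076159  0.          0.          0.          0.        ] [ 355.93989924 -519.50465994  373.33100069] [-0.33061794  0.00179685 -1.10381298]
```

View pics/scene0.png

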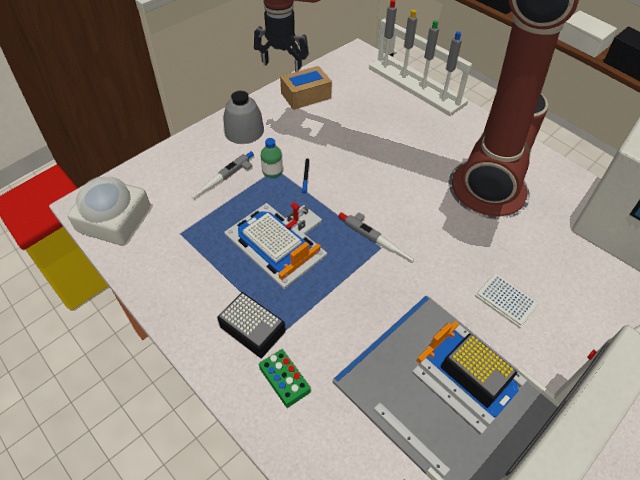

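View pics/top0.png

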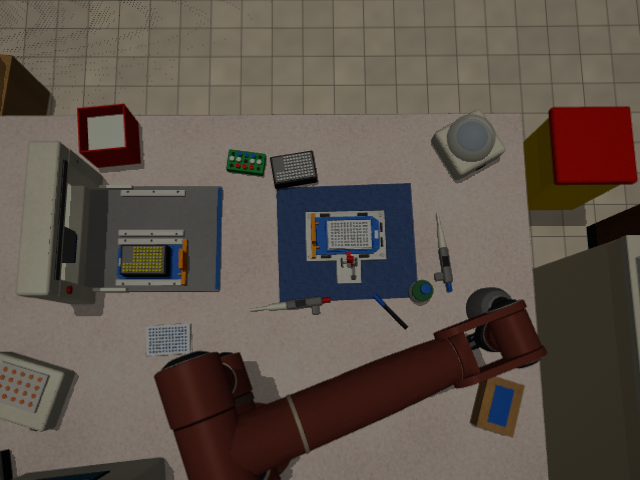

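View pics/wrist0.png

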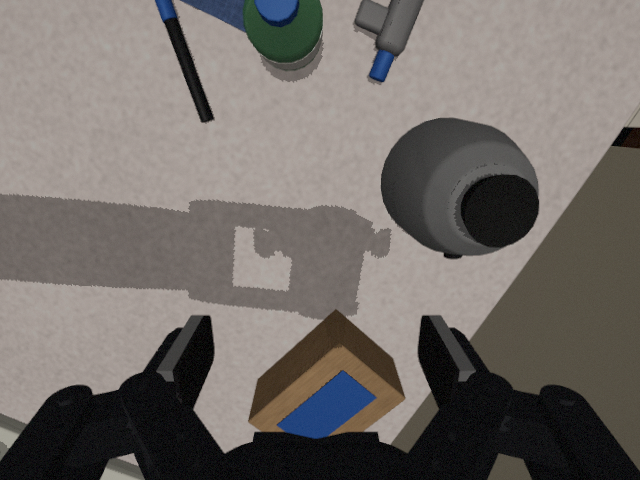

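```bash
cat > h.py <<'E'
import numpy as np, cv2
from scipy.spatial.transform import Rotation as R
from bench import ctrl, eyes
def cam(n,save=None):
    r=eyes.read_camera(n)
    r=dict(r); r["R"]=R.from_euler("xyz",r["orientation"]).as_matrix()
    if save: cv2.imwrite(save,r["img"][:,:,::-1])
    return r
def proj(r,P):
    P=np.atleast_2d(np.asarray(P,float)); c=(P-r["position"])@r["R"]
    c=c*[1,-1,-1]
    return cv2.projectPoints(c.reshape(-1,1,3),np.zeros(3),np.zeros(3),np.array(r["camera_matrix"]),np.array(r["D"]))[0].reshape(-1,2)
def ray(r,uv,z):
    uv=np.asarray(uv,float).reshape(-1,1,2)
    n=cv2.undistortPoints(uv,np.array(r["camera_matrix"]),np.array(r["D"])).reshape(-1,2)
    d=np.c_[n[:,0],-n[:,1],-np.ones(len(n))]@r["R"].T
    z=np.broadcast_to(z,len(n))
    return r["position"]+d*((z-r["position"][2])/d[:,2])[:,None]
def crop(img,x0,y0,w,h,s,name):
    c=cv2.resize(img[y0:y0+h,x0:x0+w],None,fx=s,fy=s,interpolation=cv2.INTER_CUBIC)
    cv2.imwrite(name,c[:,:,::-1])
E
python3 - <<'E'
import cv2
from h import crop
t=cv2.imread("pics/top0.png")[:,:,::-1]; s=cv2.imread("pics/scene0.png")[:,:,::-1]
crop(t,290,195,110,95,7,"pics/c1.png")
crop(t,90,175,140,125,5.5,"pics/c2.png".replace("c2","c2"))
crop(s,210,185,130,110,6,"pics/c3.png")
crop(s,320,290,220,190,3.5,"pics/c4.png")
E
```

```text
(no output)
```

View pics/c1.png

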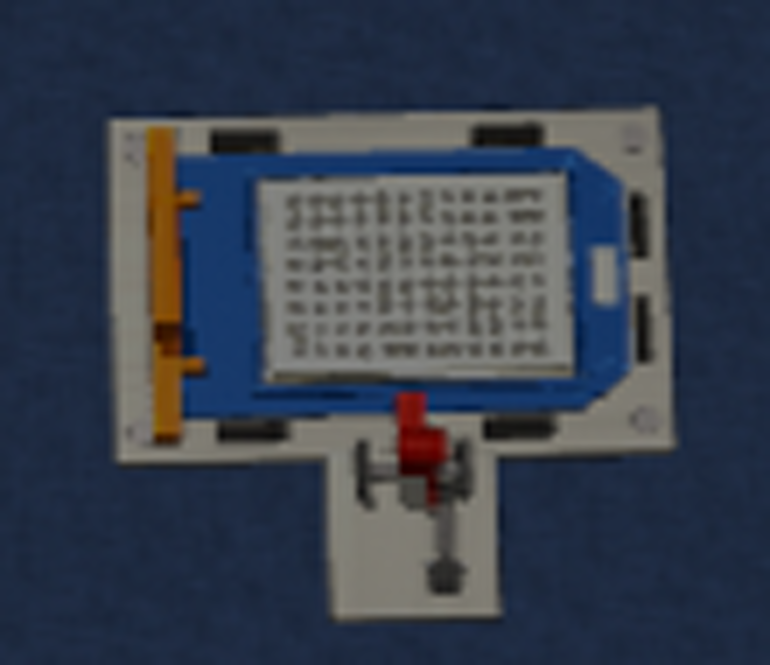

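View pics/c2.png

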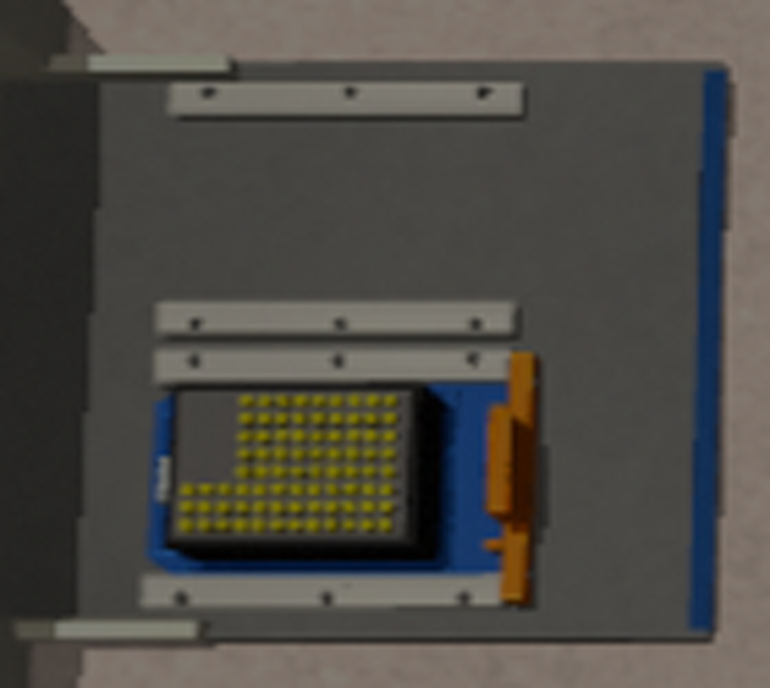

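View pics/c3.png

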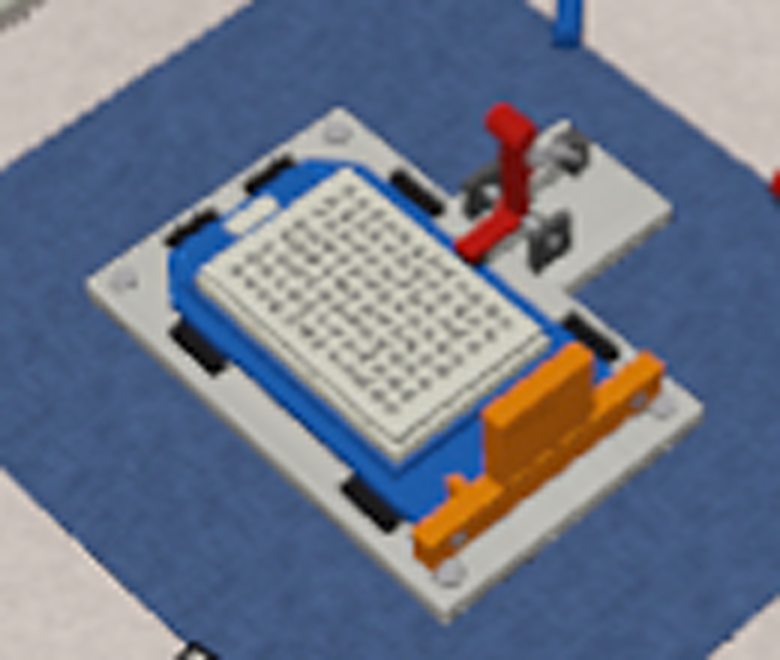

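View pics/c4.png

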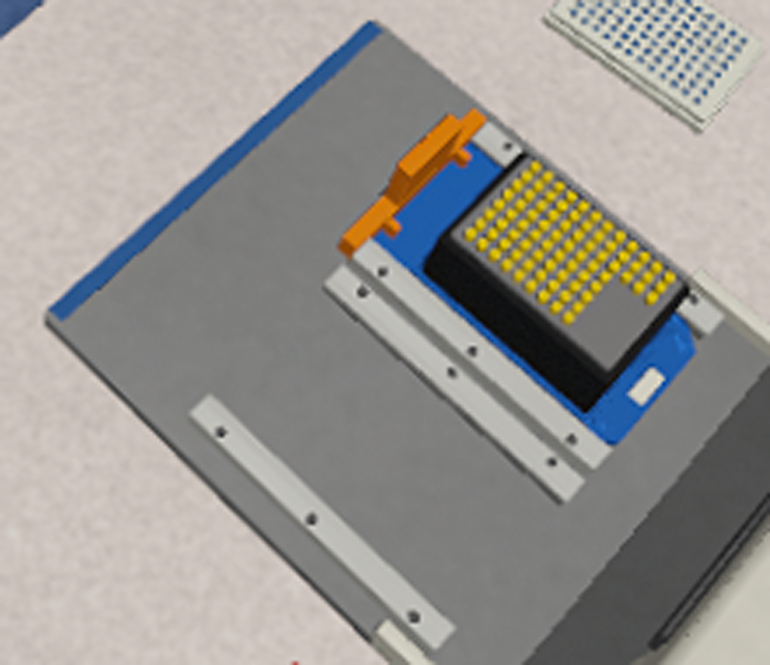

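```bash
cat > m1.py <<'E'
from h import *
t=cam("top");s=cam("scene")
def cp(pts,k,x0,y0): return (np.array(pts,float)+.5)/k-.5+[x0,y0]
np.set_printoptions(precision=1,suppress=True)
a=ray(t,cp([(108,120),(657,107),(675,448),(117,462)],7,290,195),12)
b=ray(s,cp([(447,610),(87,283),(340,107),(703,408)],6,210,185),12)
print(a,b)
def info(q):
    d=lambda i,j:np.linalg.norm(q[i]-q[j])
    print("ctr",q.mean(0),"sides",d(0,1),d(3,2),d(0,3),d(1,2),"xdir",np.degrees(np.arctan2(*( (q[1]+q[2]-q[0]-q[3])[[1,0]]))), "ydir",np.degrees(np.arctan2(*( (q[0]+q[1]-q[2]-q[3])[[1,0]]))))
info(a);info(b)
# lane rails: far outer front, inner front, far back..; top z 28.5
print("top rails")
A=ray(t,cp([(524,82),(524,116),(168,116),(168,83)],5.5,90,175),28.5)   # far
B=ray(t,cp([(517,302),(517,334),(155,334),(155,302)],5.5,90,175),28.5) # near of empty lane
C=ray(t,cp([(512,349),(512,382),(155,382),(155,349)],5.5,90,175),28.5)
print(A);print(B);print(C)
print("scene rails")
A2=ray(s,cp([(190,410),(212,396),(455,630),(437,646)],3.5,320,290),28.5) # far: outer front, inner front, inner back,outer back
B2=ray(s,cp([(325,282),(345,265),(585,482),(566,500)],3.5,320,290),28.5)
print(A2);print(B2)
# lever crossbar, finger
print("lever top",ray(t,cp([(422,445)],7,290,195),81-0), ray(s,cp([(511,121)],6,210,185),81))
# grip top ends (z=75)
print("grip top c3", ray(s,cp([(486,410),(578,348),(592,358),(500,420)],6,210,185),75))
E
python3 m1.py
```

```text
[[ 648.5 -140.8   12. ]
 [ 652.2 -371.    12. ]
 [ 507.6 -374.    12. ]
 [ 503.8 -143.5   12. ]] [[ 646.7 -138.8   12. ]
 [ 651.4 -368.5   12. ]
 [ 507.1 -372.2   12. ]
 [ 503.8 -141.3   12. ]]
ctr [ 578.  -257.3   12. ] sides 230.19749750039006 230.55203823142156 144.76257911105898 144.56191878544823 xdir -89.06672820094423 ydir 1.133985859920657
ctr [ 577.2 -255.2   12. ] sides 229.76076894232665 230.88491548507213 142.87499719488218 144.3838304656399 xdir -89.01124624197496 ydir 1.2455730485154273
top rails
[[714.  209.1  28.5]
 [695.4 208.6  28.5]
 [696.8 396.3  28.5]
 [714.8 397.1  28.5]]
[[595.  209.4  28.5]
 [577.9 208.9  28.5]
 [579.5 397.5  28.5]
 [596.5 398.3  28.5]]
[[569.9 211.3  28.5]
 [552.4 210.8  28.5]
 [554.  396.3  28.5]
 [571.5 397.1  28.5]]
scene rails
[[710.6 210.3  28.5]
 [695.2 213.4  28.5]
 [696.9 397.2  28.5]
 [710.6 395.7  28.5]]
[[593.4 212.1  28.5]
 [576.2 213.3  28.5]
 [578.7 397.9  28.5]
 [595.  396.4  28.5]]
lever top [[ 499.4 -264.7   81. ]] [[ 496.1 -267.    81. ]]
grip top c3 [[ 599.6 -165.8   75. ]
 [ 552.9 -163.8   75. ]
 [ 552.2 -156.4   75. ]
 [ 598.8 -158.5   75. ]]
```

```bash
cat >> h.py <<'E'
def plan(xyz,yawdeg):
    o=ctrl.observe(); Rt=R.from_euler("xyz",o["tool_rot"]); 
    sh=Rt.inv().apply(np.asarray(xyz)-o["eef_pos"])/10
    rv=(Rt.inv()*R.from_euler("xyz",[np.pi,0,np.radians(yawdeg)])).as_rotvec(degrees=True)
    print("at",o["eef_pos"].round(1),"rot",np.degrees(o["tool_rot"]).round(2),"shift cm",sh.round(2),"turn",rv.round(2),"t",round(o["time"],2),"F",o["wrist_force"].round(1),"w",round(o["width"],1),"q",o["qpos"].round(2))
E
python3 -c "
from h import *
plan((535,-265.5,190),1)"
```

```text
at [ 281.2 -557.8  192.7] rot [-1.7994e+02 -1.0000e-02  2.6750e+01] shift cm [ 35.82 -14.68   0.29] turn [-6.000e-02  1.000e-02  2.575e+01] t 0.25 F [ 0.3  1.  -0.2] w 85.4 q [-1.22  0.05  1.61 -0.    1.48 -0.12]
```

Emit:
step_arm:
  moves:
    - [[3.6,-1.5,0],[0,0,2.6],0]
    - [[7.2,-2.9,0],[0,0,5.2],0]
    - [[10.8,-4.4,0],[0,0,7.8],0]
    - [[14.4,-5.9,0],[0,0,10.4],0]
    - [[18,-7.4,0],[0,0,13],0]

```text
time: 0.88
eef_pos: [409.4, -410.0, 193.2]
tool_rot: [-3.142, -0.0, 0.238]
wrist_force: [0.5, -0.1, -1.0]
width: -0.0
```

Emit:
step_arm:
  moves:
    - [[3.6,0,0],[0,0,2.6],0]
    - [[7.2,0,0],[0,0,5.2],0]
    - [[10.8,0,0],[0,0,7.8],0]
    - [[14.4,0,0],[0,0,10.4],0]
    - [[18,0,0],[0,0,12.7],0]

```text
time: 1.5
eef_pos: [584.6, -367.8, 193.0]
tool_rot: [-3.141, 0.0, 0.017]
wrist_force: [0.4, 0.5, 0.3]
width: -0.2
```

```bash
python3 -c "
from h import *
plan((535,-265.5,100),1)
r=cam('wrist','pics/w1.png'); np.save('w1.npy',{k:r[k] for k in r},allow_pickle=True)"
```

```text
at [ 584.6 -367.8  193. ] rot [-1.7999e+02  2.0000e-02  9.7000e-01] shift cm [ -4.78 -10.32   9.31] turn [-0.01  0.02 -0.03] t 1.5 F [0.4 0.5 0.3] w -0.2 q [-0.67  0.2   1.45 -0.    1.49  0.88]
```

View pics/w1.png

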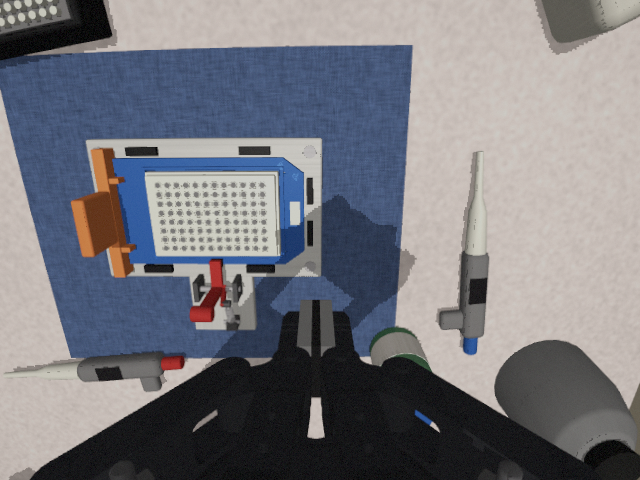

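```bash
python3 -c "
from h import *
r=np.load('w1.npy',allow_pickle=True).item()
crop(r['img'],65,130,270,205,2.9,'pics/w1a.png')
for z,p in [(12,[(87.5,141),(322,139),(320.5,275)]),(81,[(203,313)])]: print(ray(r,p,z))
"
```

```text
[[ 645.80223612 -142.93592511   12.        ]
 [ 649.9823627  -372.1762821    12.        ]
 [ 507.57257398 -373.7860081    12.        ]]
[[ 498.15885505 -265.30096145   81.        ]]
```

View pics/w1a.png

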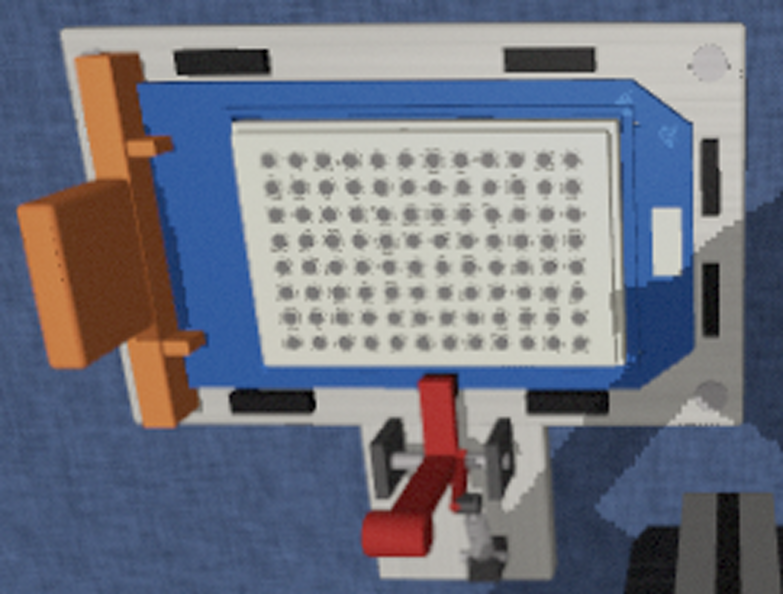

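Emit:
step_arm:
  moves:
    - [[-1.2,-2.6,0.5],[0,0,0],0]
    - [[-2.4,-5.2,3],[0,0,0],0]
    - [[-3.6,-7.8,6],[0,0,0],0]
    - [[-4.8,-10.3,9],[0,0,0],0]
    - [[-4.8,-10.3,12],[0,0,0],0]

```text
time: 2.17
eef_pos: [532.7, -264.5, 72.1]
tool_rot: [-3.141, 0.001, 0.02]
wrist_force: [1.2, -0.4, -0.4]
width: -0.1
```

```bash
python3 -c "
from h import *
plan((470,-265.5,62),1)
r=cam('wrist','pics/w2.png')"
```

```text
at [ 532.7 -264.5   72.1] rot [-1.7997e+02  3.0000e-02  1.1300e+00] shift cm [-6.27 -0.02  1.02] turn [-0.03  0.03  0.13] t 2.17 F [ 1.2 -0.4 -0.4] w -0.1 q [-0.59  0.09  1.79  0.    1.27  0.97]
```

View pics/w2.png

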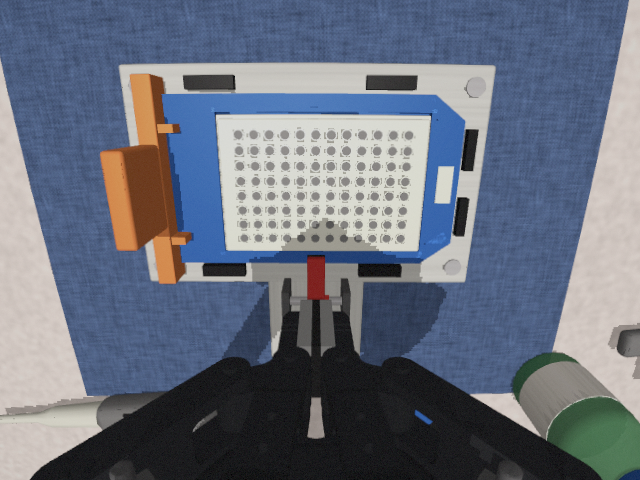

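Emit:
step_arm:
  moves:
    - [[0,0,1],[0,0,0],0]
    - [[-1,0,1.1],[0,0,0],0]
    - [[-2,0,1.1],[0,0,0],0]
    - [[-3,0,1.1],[0,0,0],0]
    - [[-4,0,1.1],[0,0,0],0]

```text
time: 2.85
eef_pos: [493.2, -267.2, 63.0]
tool_rot: [3.141, -0.001, 0.018]
wrist_force: [0.8, -1.4, -0.5]
width: -0.3
```

Emit:
step_arm:
  moves:
    - [[-0.8,0,0],[0,0,0],0]
    - [[-1.6,0,0],[0,0,0],0]
    - [[-2.2,0,0],[0,0,0],0]
    - [[-2.4,0,0],[0,0,0],0]

```text
time: 3.35
eef_pos: [469.4, -267.3, 62.3]
tool_rot: [-3.142, -0.0, 0.018]
wrist_force: [0.2, 0.6, 0.2]
width: 0.2
```

```bash
python3 -c "
from h import *
plan((470,-265.5,62),1)
r=cam('wrist','pics/w3.png'); s=cam('scene'); crop(s['img'],210,165,130,130,5,'pics/s3.png')"
```

```text
at [ 469.4 -267.3   62.3] rot [-180.     -0.      1.03] shift cm [ 0.07 -0.18  0.03] turn [-0.   -0.    0.03] t 3.35 F [0.2 0.6 0.2] w 0.2 q [-0.66 -0.03  1.92  0.    1.25  0.9 ]
```

View pics/s3.png

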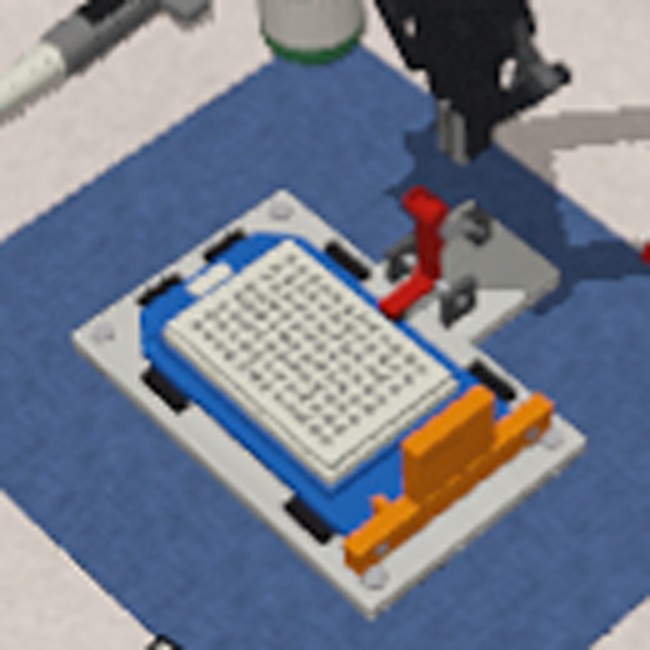

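```bash
python3 -c "
from h import *
s=cam('scene')
pp=lambda P:((proj(s,P)-[210,165])*5).round()
print(pp([(469,-267,62),(469,-267,81),(498,-265.5,81),(498,-265.5,26),(498,-265.5,12),(444,-265.5,35)]))"
```

```text
[[464. 196.]
 [464. 171.]
 [423. 202.]
 [425. 273.]
 [426. 290.]
 [502. 208.]]
```

View pics/w3.png

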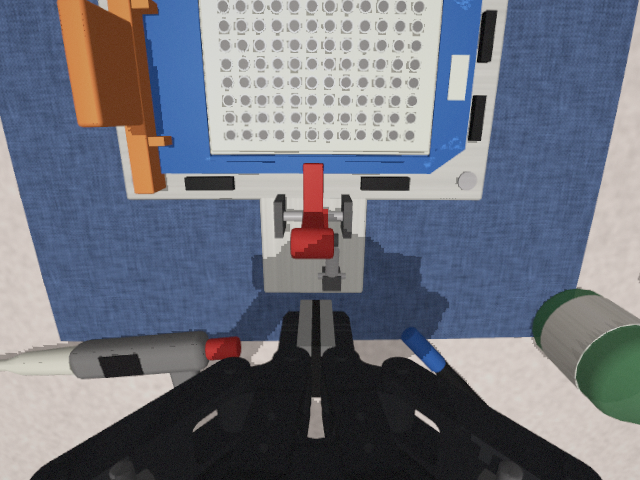

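```bash
python3 -c "
from h import *
s=cam('scene');w=cam('wrist');t=cam('top')
o=ctrl.observe();print(o['eef_pos'],o['tool_rot'],w['position'],w['orientation'])
print(proj(w,[o['eef_pos'],o['eef_pos']+[11,0,0],(498,-265.5,81),(444,-265.5,35)]))
crop(s['img'],260,130,80,80,8,'pics/s4.png')
print((proj(s,[o['eef_pos']+[0,0,z] for z in (0,20,40)])-[260,130])*8)
crop(t['img'],320,220,80,80,8,'pics/t4.png')
print((proj(t,[o['eef_pos']])-[320,220])*8)
"
```

```text
[ 469.88507263 -267.32606065   62.31643564] [ 3.14158595e+00 -8.28820907e-05  1.84531280e-02] [ 553.58409391 -265.31207332  243.50779376] [-3.30755634e-01  4.44607885e-04 -1.55228743e+00]
[[316.59649513 280.53422074]
 [316.99489801 261.82399461]
 [313.97022041 242.83792628]
 [312.86989294 299.35402982]]
[[340.05942824 594.5543471 ]
 [339.31922076 552.26837121]
 [338.56339227 508.96290493]]
[[244.49428675 396.65742119]]
```

View pics/s4.png

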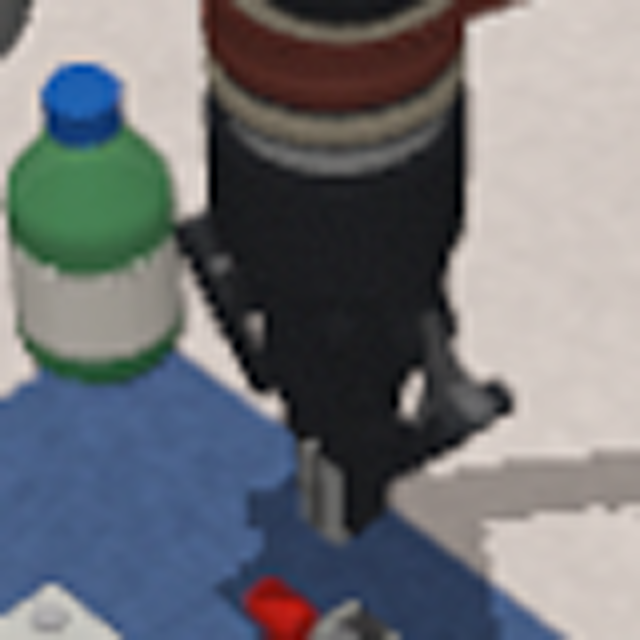

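View pics/t4.png

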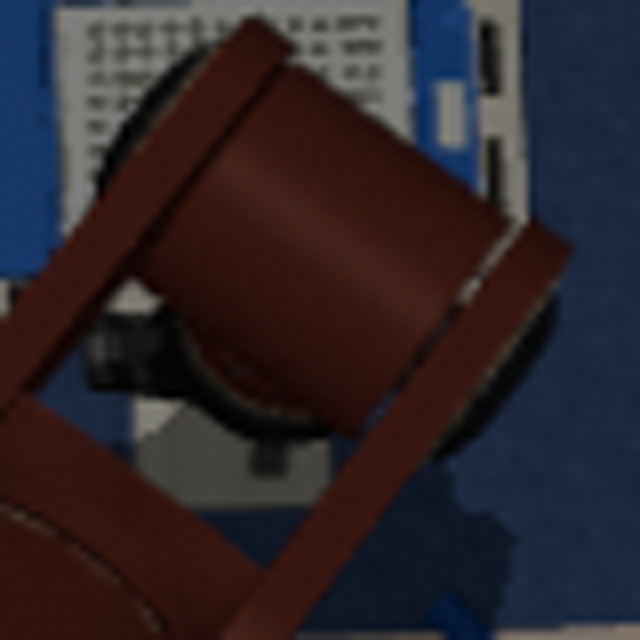

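```bash
python3 -c "
from h import *
s=cam('scene');w=cam('wrist')
crop(w['img'],260,280,110,80,7,'pics/w4.png')
o=ctrl.observe()
for d in (0,10,20,24,30,40): print(d,proj(w,o['eef_pos']+[0,0,d]),proj(w,o['eef_pos']+[11,0,d]),(proj(s,o['eef_pos']+[11,0,d])-[260,130])*8)
"
```

```text
0 [[316.60807361 280.6423485 ]] [[317.00896548 261.93389714]] [[314.5331857  612.20532281]]
10 [[316.6487382  288.74921612]] [[317.0709214  269.25220436]] [[314.00986526 591.2165785 ]]
20 [[316.69361324 297.70324807]] [[317.13945969 277.3537368 ]] [[313.48096752 569.9761293 ]]
24 [[316.71289011 301.55212568]] [[317.16895611 280.84219675]] [[313.26782969 561.40855334]]
30 [[316.74338022 307.64297332]] [[317.21567814 286.37016945]] [[312.94641603 548.47986137]]
40 [[316.79887379 318.73843567]] [[317.30093022 296.46412427]] [[312.40613338 526.72358339]]
```

View pics/w4.png

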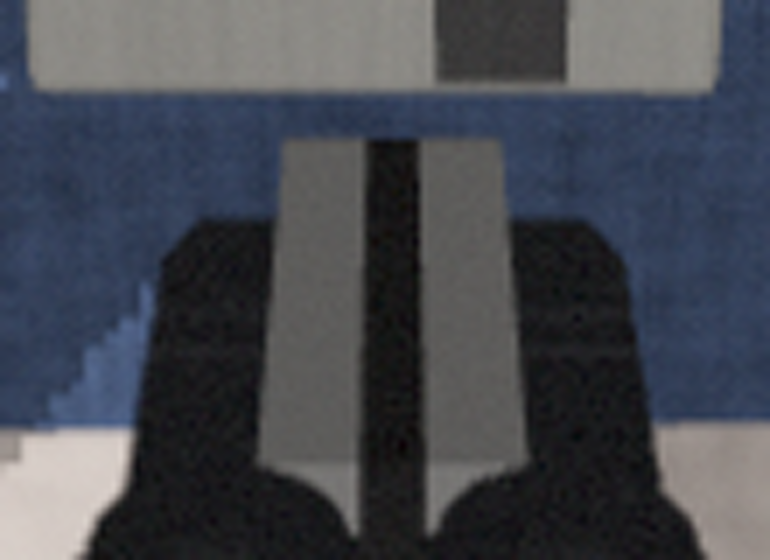

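```bash
python3 -c "
from h import *
w=cam('wrist')
o=ctrl.observe();T=R.from_euler('xyz',o['tool_rot'])
print('cam in tool',T.inv().apply(w['position']-o['eef_pos']), (T.inv()*R.from_matrix(w['R'])).as_matrix().round(3))
for a in (-11,0,11):
  for d in (0,15,25,40): 
    c=(o['eef_pos']+[a,0,d]-w['position'])@w['R']; print(a,d,'depth',-c[2].round(1), proj(w,o['eef_pos']+T.apply([a,42.5,-d])),proj(w,o['eef_pos']+T.apply([a,-42.5,-d])))
"
python3 -c "
import cv2
i=cv2.imread('pics/wrist0.png')[290:450,130:520];cv2.imwrite('pics/w0c.png',cv2.resize(i,None,fx=2,fy=2))"
```

```text
cam in tool [  83.80499732   -0.46297374 -181.16183772] [[ 0.     0.946  0.325]
 [ 1.    -0.     0.   ]
 [ 0.     0.325 -0.946]]
-11 0 depth 202.1 [[392.84139675 298.59478244]] [[240.28549282 298.54430915]]
-11 15 depth 187.9 [[398.5906001  312.12123047]] [[234.65223028 312.06632052]]
-11 25 depth 178.5 [[402.91703391 322.31174105]] [[230.41294629 322.25356159]]
-11 40 depth 164.3 [[410.30913529 339.74631192]] [[223.16952351 339.68274407]]
0 0 depth 198.6 [[394.27030801 280.59886451]] [[238.89840526 280.54893517]]
0 15 depth 184.4 [[400.25534166 293.03220632]] [[233.03510335 292.97777365]]
0 25 depth 174.9 [[404.77252673 302.42629075]] [[228.60969439 302.36851848]]
0 40 depth 160.7 [[412.51753382 318.55344565]] [[221.0218119  318.49012388]]
11 0 depth 195.0 [[395.73578803 261.92208872]] [[237.47587943 261.87274317]]
11 15 depth 180.8 [[401.96705673 273.15600905]] [[231.37241105 273.10209148]]
11 25 depth 171.3 [[406.68414812 281.66880579]] [[226.75196143 281.61147468]]
11 40 depth 157.2 [[414.80066046 296.3341236 ]] [[218.80149536 296.27106949]]
```

View pics/w0c.png

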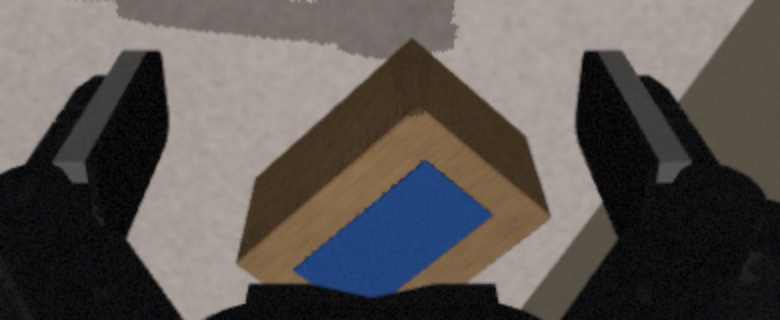

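Emit:
step_arm:
  moves:
    - [[0,0,-3],[0,0,0],0]
    - [[3,-0.2,-3],[0,0,0],0]
    - [[6.3,-0.2,-3],[0,0,0],0]
    - [[6.3,-0.2,0],[0,0,0],0]
    - [[6.3,-0.2,2],[0,0,0],0]

```text
time: 4.42
eef_pos: [532.3, -263.7, 40.7]
tool_rot: [-3.141, 0.001, 0.019]
wrist_force: [-1.1, 0.1, -0.4]
width: 0.1
```

```bash
python3 -c "
from h import *
plan((470,-265.5,30),1)
s=cam('scene');w=cam('wrist','pics/w5.png')
crop(s['img'],250,150,90,80,8,'pics/s5.png')
o=ctrl.observe()['eef_pos']
print((proj(s,[o+[11,0,25],o+[11,0,35],o])-[250,150])*8)"
```

```text
at [ 532.3 -263.7   40.7] rot [-1.7995e+02  8.0000e-02  1.0700e+00] shift cm [-6.23  0.07  1.08] turn [-0.05  0.08  0.07] t 4.42 F [-1.1  0.1 -0.4] w 0.1 q [-0.59  0.12  1.81 -0.    1.22  0.97]
[[260.23386965 556.87817632]
 [258.86612645 536.05545211]
 [289.86832201 589.512047  ]]
```

View pics/s5.png

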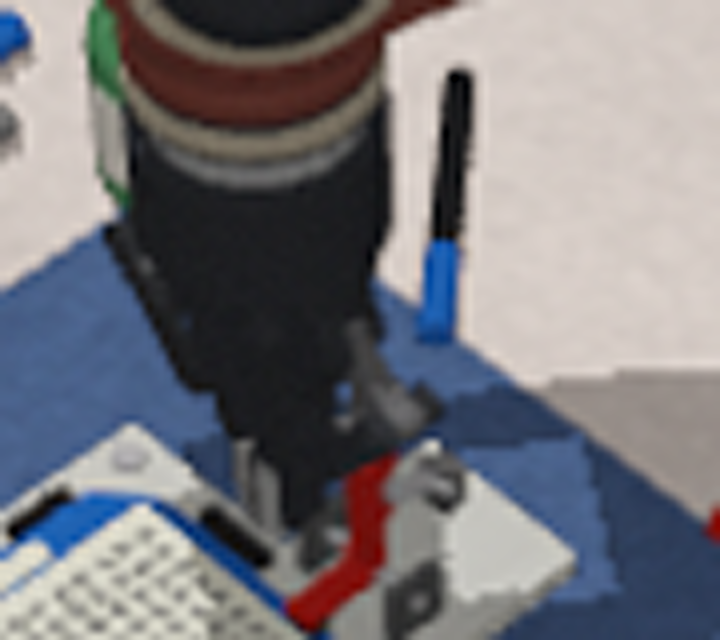

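View pics/w5.png

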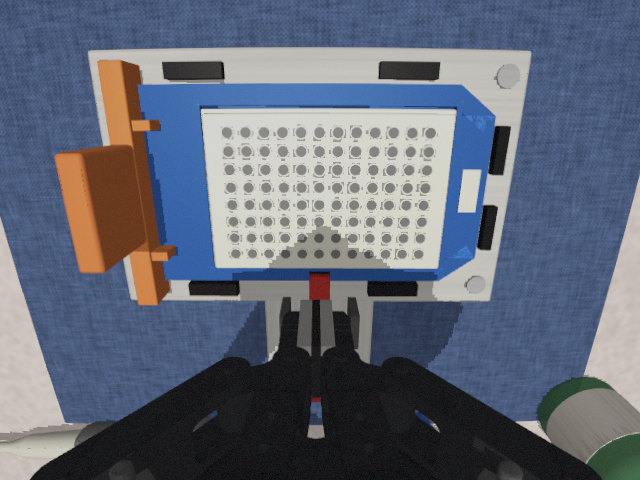

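Emit:
step_arm:
  moves:
    - [[0,0,1.3],[0,0,0],0]
    - [[-1.2,0,1.4],[0,0,0],0]
    - [[-2.2,0,1.4],[0,0,0],0]
    - [[-3,0,1.4],[0,0,0],0]
    - [[-3.6,0,1.4],[0,0,0],0]

```text
time: 5.15
eef_pos: [497.3, -264.9, 28.9]
tool_rot: [3.141, -0.004, 0.018]
wrist_force: [6.9, 0.5, -4.2]
width: 0.1
```

```bash
python3 -c "
from h import *
plan((470,-265.5,30),1)
s=cam('scene')
crop(s['img'],250,150,90,80,8,'pics/s6.png')"
```

```text
at [ 497.3 -264.9   28.9] rot [179.96  -0.22   1.01] shift cm [-2.73  0.01 -0.12] turn [ 0.04 -0.22  0.01] t 5.15 F [ 6.9  0.5 -4.2] w 0.1 q [-0.62  0.06  1.89  0.    1.18  0.93]
```

View pics/s6.png

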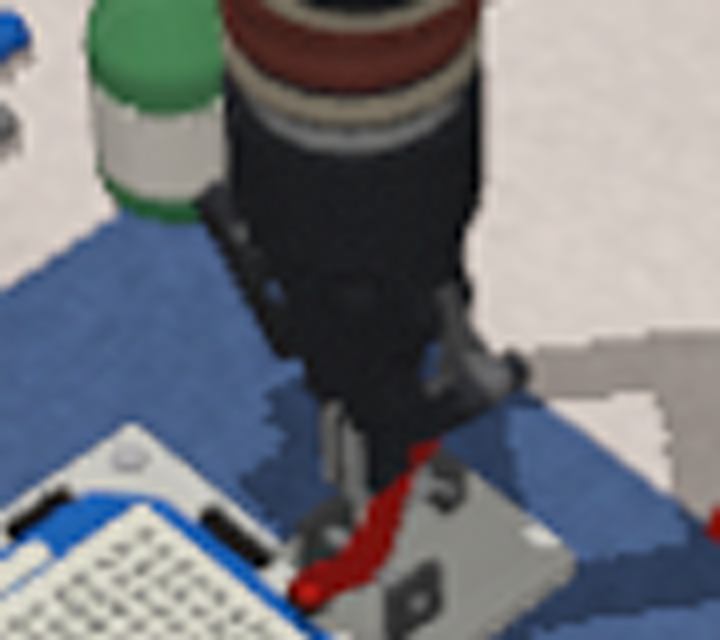

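Emit:
step_arm:
  moves:
    - [[-0.9,0,0.2],[0,0,0],0]
    - [[-1.7,0,0.3],[0,0,0],0]
    - [[-2.4,0,0.4],[0,0,0],0]
    - [[-3,0,0.4],[0,0,0],0]
    - [[-3.6,0,0.4],[0,0,0],0]

```text
time: 5.82
eef_pos: [460.1, -265.6, 24.4]
tool_rot: [3.142, 0.0, 0.018]
wrist_force: [-1.4, 0.4, 0.3]
width: -0.3
```

```bash
python3 -c "
from h import *
plan((470,-265.5,30),1)
s=cam('scene')
crop(s['img'],250,150,90,80,8,'pics/s7.png')"
```

```text
at [ 460.1 -265.6   24.4] rot [1.80e+02 2.00e-02 1.04e+00] shift cm [ 0.99  0.01 -0.56] turn [0.   0.02 0.04] t 5.83 F [-1.4  0.4  0.3] w -0.3 q [-0.66 -0.    1.97 -0.    1.18  0.89]
```

View pics/s7.png

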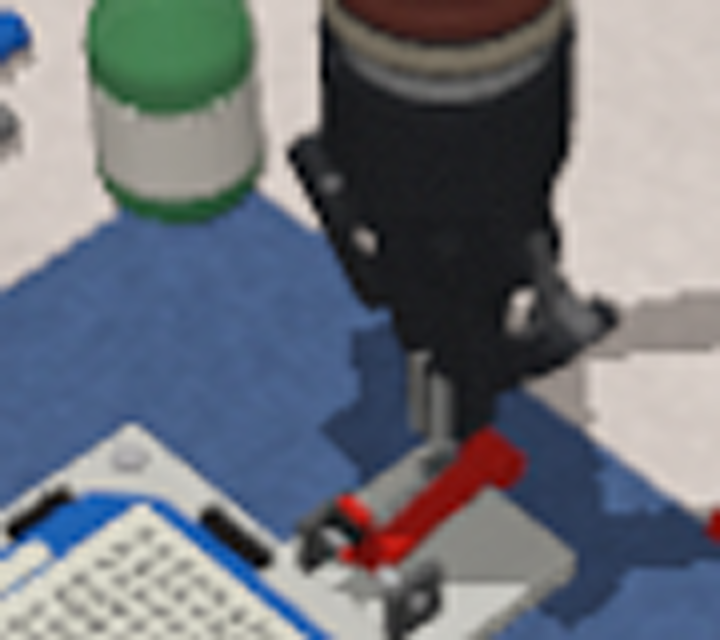

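Emit:
step_arm:
  moves:
    - [[0,0,-4],[0,0,0],0]
    - [[2,-1,-9],[0,0,0],0.3]
    - [[6,-4,-13],[0,0,0],0.45]
    - [[9,-7,-13],[0,0,0],0.45]
    - [[11.5,-10,-13],[0,0,0],0.45]

```text
time: 6.5
eef_pos: [575.3, -162.7, 155.6]
tool_rot: [3.141, -0.002, 0.018]
wrist_force: [-0.0, -0.9, -0.9]
width: 38.7
```

```bash
python3 -c "
from h import *
plan((577,-162,100),1)
s=cam('scene');w=cam('wrist','pics/w8.png')
crop(s['img'],230,120,120,150,4,'pics/s8.png')
np.save('w8.npy',w,allow_pickle=True)"
```

```text
at [ 575.3 -162.7  155.6] rot [ 1.7995e+02 -1.1000e-01  1.0500e+00] shift cm [ 0.16 -0.07  5.56] turn [ 0.05 -0.11  0.05] t 6.5 F [-0.  -0.9 -0.9] w 38.7 q [-0.4   0.01  1.72 -0.    1.41  1.15]
```

View pics/s8.png

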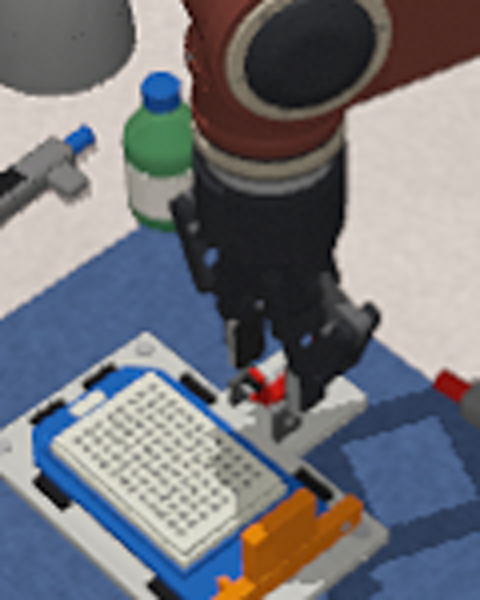

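View pics/w8.png

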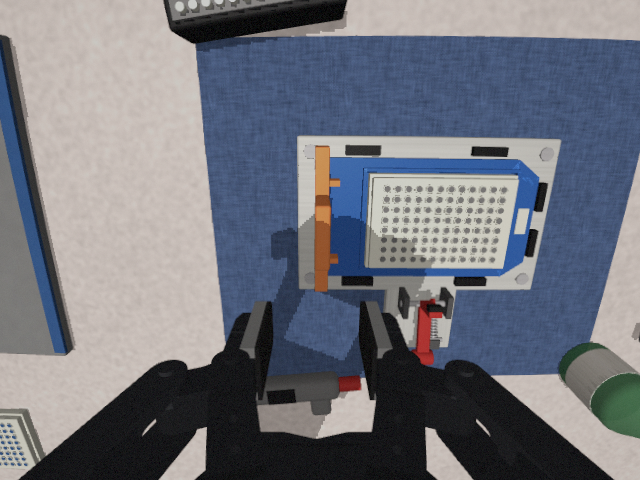

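```bash
python3 -c "
from h import *
w=np.load('w8.npy',allow_pickle=True).item(); s=cam('scene')
print('wrist pos',w['position'],w['orientation'])
G=[(577,-162,75),(551,-162,75),(603,-162,75)]
print(proj(w,G))
o=ctrl.observe()['eef_pos']
for d in (0,20,30,40,50): print(d,proj(w,[o+[11,-19,d],o+[11,19,d]]).round(1).tolist(),((proj(s,[o+[11,-19,d],o+[11,19,d]])-[230,120])*4).round().tolist())
crop(w['img'],290,125,280,180,2.8,'pics/w8a.png')
crop(w['img'],200,280,240,120,3.2,'pics/w8b.png')
"
```

```text
wrist pos [ 660.25572476 -157.12723808  336.36983016] [-0.32795899  0.00280133 -1.54920275]
[[320.64639661 236.27019144]
 [319.77358346 268.14490684]
 [321.57041315 202.40373107]]
0 [[358.1, 266.8], [287.8, 265.4]] [[239.0, 417.0], [285.0, 457.0]]
20 [[362.5, 282.5], [284.7, 280.9]] [[238.0, 394.0], [284.0, 434.0]]
30 [[365.0, 291.7], [282.9, 290.0]] [[237.0, 383.0], [284.0, 422.0]]
40 [[367.9, 301.9], [280.9, 300.1]] [[237.0, 371.0], [284.0, 410.0]]
50 [[371.1, 313.4], [278.7, 311.6]] [[236.0, 359.0], [283.0, 398.0]]
```

View pics/w8a.png

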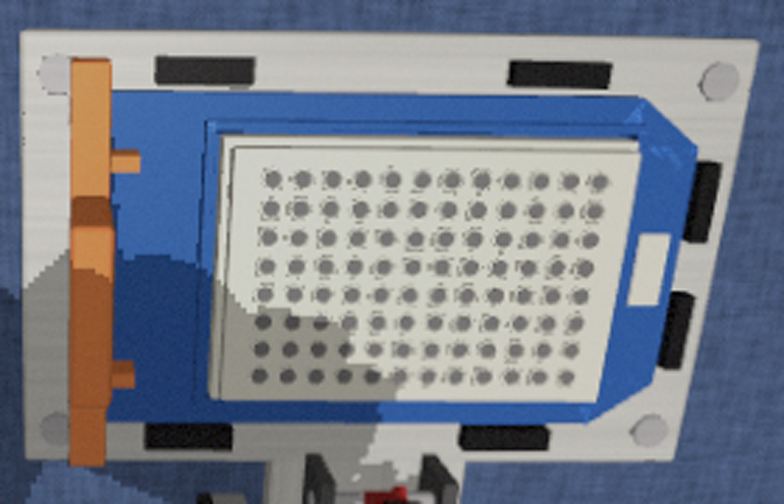

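View pics/w8b.png

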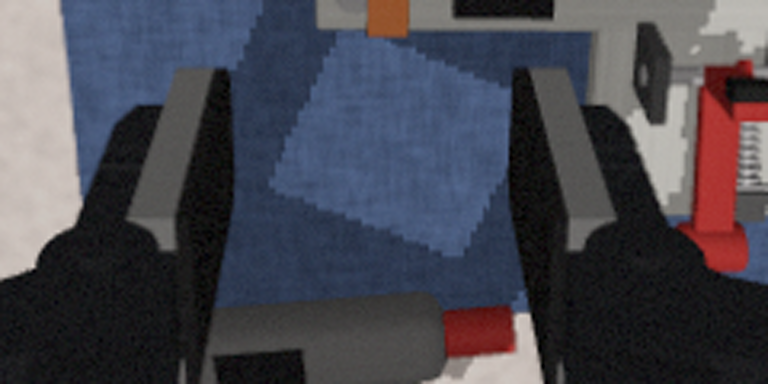

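```bash
python3 -c "
from h import *
np.set_printoptions(precision=1,suppress=True)
w=np.load('w8.npy',allow_pickle=True).item()
f=lambda p,z:ray(w,np.array(p,float)/2.8+[290,125],z)
print('grip',f([(72,226),(112,226),(105,405),(70,405)],75))
print('endplate',f([(71,60),(110,60),(104,465),(70,465)],32))
print('nose',f([(697,147),(652,383),(643,97),(587,423)],18))
print('plate',f([(232,148),(640,152),(598,402),(220,398)],34))
print('stand',f([(21,32),(760,42),(673,462),(25,459)],12))
plan((577,-162,5),1)
"
```

```text
grip [[ 600.4 -157.8   75. ]
 [ 600.7 -168.2   75. ]
 [ 549.9 -168.    75. ]
 [ 549.7 -158.3   75. ]]
endplate [[ 639.8 -156.5   32. ]
 [ 640.1 -167.8   32. ]
 [ 510.2 -170.2   32. ]
 [ 510.  -159.    32. ]]
nose [[ 617.8 -354.6   18. ]
 [ 537.8 -356.3   18. ]
 [ 632.6 -334.1   18. ]
 [ 522.6 -336.5   18. ]]
plate [[ 615.7 -204.7   34. ]
 [ 617.9 -327.4   34. ]
 [ 537.  -329.7   34. ]
 [ 535.8 -206.6   34. ]]
stand [[ 646.5 -141.    12. ]
 [ 650.3 -371.7   12. ]
 [ 505.4 -374.2   12. ]
 [ 502.1 -143.2   12. ]]
at [ 574.4 -162.2  154.3] rot [180.    0.    1.2] shift cm [ 0.3 -0.  14.9] turn [0.  0.  0.2] t 6.65 F [ 0.9 -0.9  0.1] w 38.5 q [-0.4  0.   1.7 -0.   1.4  1.1]
```

Emit:
step_arm:
  moves:
    - [[0.1,0.1,3],[0,0,0],0.45]
    - [[0.1,0.1,6],[0,0,0],0.45]
    - [[0.1,0.1,8.5],[0,0,0],0.45]
    - [[0.1,0.1,10.5],[0,0,0],0.45]
    - [[0.1,0.1,10.8],[0,0,0],0.45]

```text
time: 7.28
eef_pos: [573.2, -164.4, 44.4]
tool_rot: [-3.14, 0.003, 0.017]
wrist_force: [-0.9, 0.3, 0.0]
width: 38.2
```

```bash
python3 -c "
from h import *
plan((575.3,-163,5),1)
s=cam('scene');w=cam('wrist','pics/w9.png')
crop(s['img'],230,150,120,130,5,'pics/s9.png')"
```

```text
at [ 573.2 -164.4   44.4] rot [-179.93    0.18    1.  ] shift cm [ 0.22 -0.13  3.94] turn [-0.07  0.18  0.  ] t 7.28 F [-0.9  0.3  0. ] w 38.2 q [-0.4   0.12  1.8  -0.    1.22  1.15]
```

View pics/s9.png

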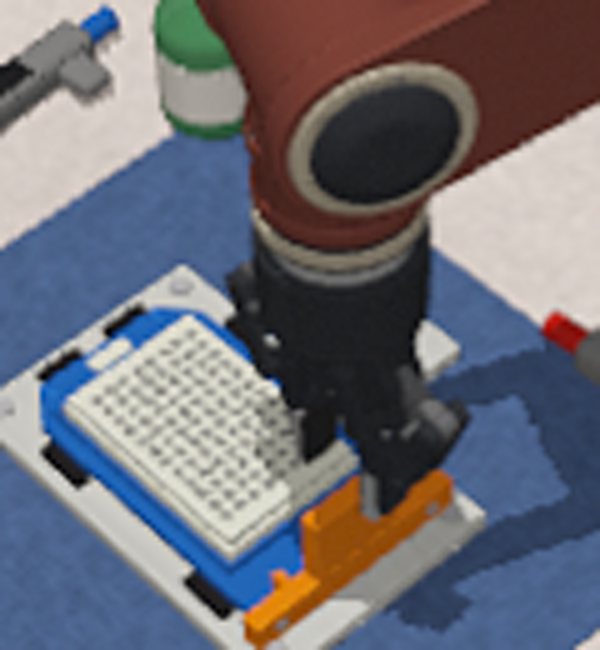

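View pics/w9.png

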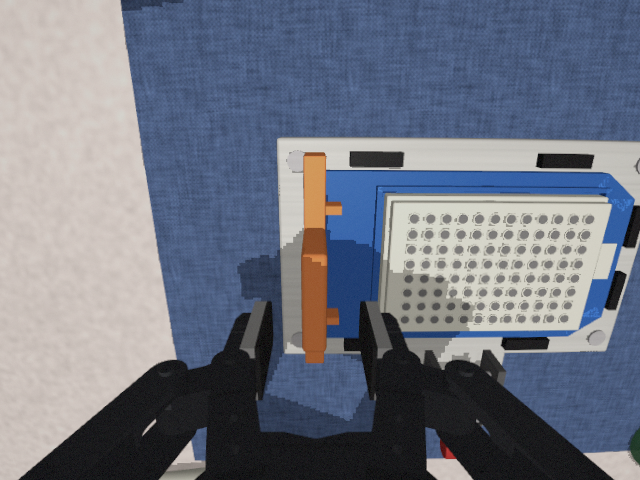

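```bash
python3 -c "
from h import *
s=cam('scene');w=cam('wrist')
o=ctrl.observe()['eef_pos']
np.set_printoptions(precision=1,suppress=True)
print(proj(w,[(575,-163,75),(549,-163,75),(601,-163,75)]))
for a in (-20,-10,0,10):
  for d in (25,35,45,55): 
    P=[o+[a,19,d],o+[a,-19,d]]
    print(a,d,((proj(s,P)-[230,150])*5).ravel(),proj(w,P).ravel())
crop(s['img'],275,215,60,45,12,'pics/s9b.png')
print((proj(s,[(575,-163,75),(549,-163,75),(601,-163,75)])-[230,150])*5)
"
```

```text
[[312.8 305.9]
 [312.  352.1]
 [313.7 254.6]]
-20 25 [400.9 491.3 346.8 444.5] [277.9 337.4 354.1 338.6]
-20 35 [400.9 478.5 346.5 431.6] [275.9 349.4 356.2 350.6]
-20 45 [400.9 465.5 346.1 418.5] [273.6 362.7 358.6 364. ]
-20 55 [400.9 452.4 345.7 405.2] [271.1 377.6 361.2 379. ]
-10 25 [385.3 502.9 331.2 455.8] [277.6 319.8 355.3 321.1]
-10 35 [385.2 490.1 330.8 442.9] [275.5 331.1 357.5 332.4]
-10 45 [385.1 477.2 330.3 429.9] [273.1 343.7 359.9 345. ]
-10 55 [385.  464.1 329.8 416.6] [270.5 357.8 362.7 359.2]
0 25 [369.5 514.6 315.5 467.2] [277.2 301.6 356.4 302.9]
0 35 [369.3 501.9 314.9 454.3] [275.1 312.1 358.7 313.4]
0 45 [369.1 489.  314.4 441.3] [272.6 323.8 361.3 325.2]
0 55 [368.9 475.9 313.8 428.1] [269.9 337.  364.2 338.4]
10 25 [353.7 526.4 299.7 478.6] [276.9 282.6 357.6 284. ]
10 35 [353.4 513.7 299.  465.8] [274.6 292.2 360.  293.6]
10 45 [353.  500.8 298.4 452.8] [272.1 303.  362.8 304.4]
10 55 [352.7 487.8 297.7 439.6] [269.2 315.1 365.9 316.6]
[[346.1 489.4]
 [386.8 459.5]
 [304.7 519.7]]
```

View pics/s9b.png

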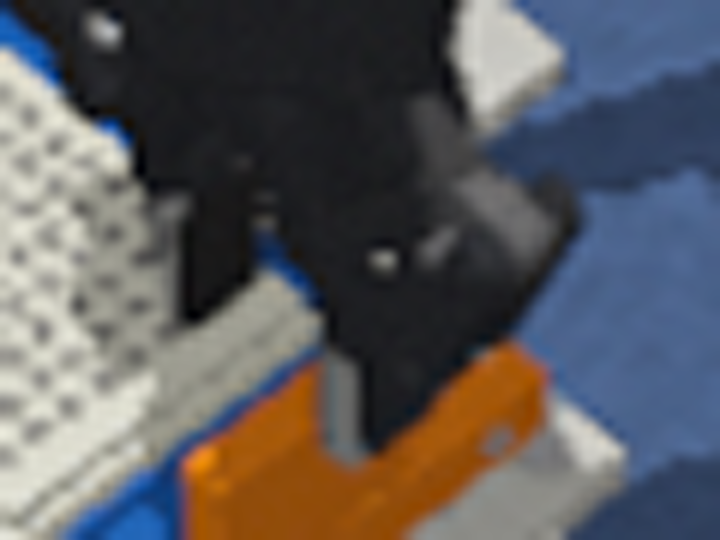

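Emit:
step_arm:
  moves:
    - [[0.3,-0.1,1.3],[0,0,0],0.45]
    - [[0.3,-0.1,2.6],[0,0,0],0.45]
    - [[0.3,-0.1,3.6],[0,0,0],0.45]
    - [[0.3,-0.1,3.9],[0,0,0],0.45]
    - [[0.3,-0.1,3.9],[0,0,0],0.45]

```text
time: 8.1
eef_pos: [577.6, -163.2, 6.9]
tool_rot: [-3.141, 0.001, 0.018]
wrist_force: [0.1, 0.3, 0.4]
width: 38.7
```

```bash
python3 -c "
from h import *
plan((577,-163,5),1)
s=cam('scene');w=cam('wrist','pics/w10.png')
crop(s['img'],265,205,80,60,9,'pics/s10.png')"
```

```text
at [ 577.6 -163.2    6.9] rot [-1.7999e+02  4.0000e-02  1.0500e+00] shift cm [-0.06 -0.03  0.19] turn [-0.01  0.04  0.05] t 8.1 F [0.1 0.3 0.4] w 38.7 q [-0.4   0.18  1.81 -0.    1.16  1.15]
```

View pics/s10.png

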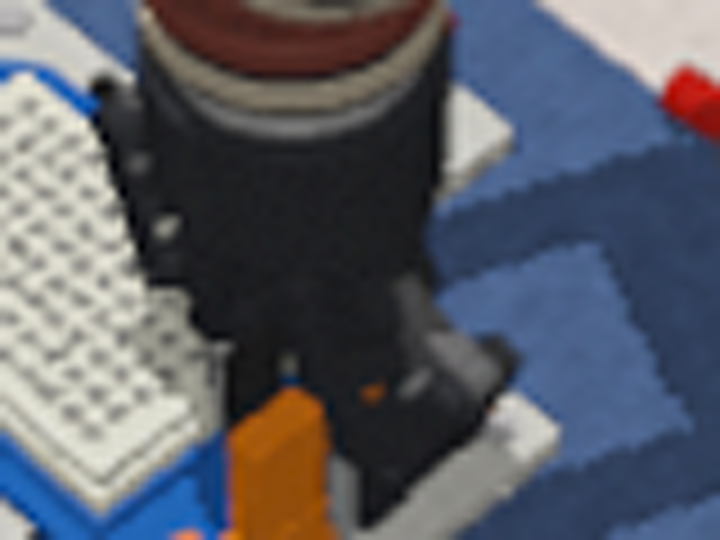

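View pics/w10.png

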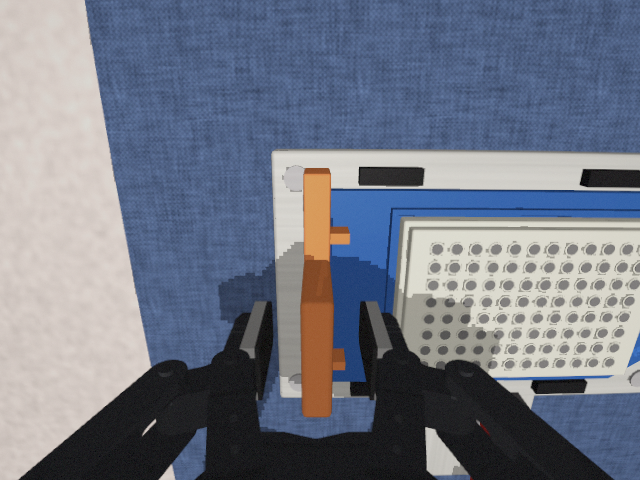

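Emit:
step_arm:
  moves:
    - [[0,0,0.1],[0,0,0],0.3]
    - [[0,0,0.1],[0,0,0],0.1]
    - [[0,0,0.1],[0,0,0],0]
    - [[0,0,0.1],[0,0,0],0]
    - [[0,0,0.1],[0,0,0],0]
  force: 70

```text
time: 8.82
eef_pos: [578.2, -163.5, 6.8]
tool_rot: [3.141, -0.001, 0.018]
wrist_force: [-0.7, -0.5, 2.7]
width: 11.1
```

Emit:
step_arm:
  moves:
    - [[0,0,0],[0,0,0],0]
    - [[0,0,0],[0,0,0],0]
    - [[0,0,-0.3],[0,0,0],0]
    - [[0,0,-0.7],[0,0,0],0]
    - [[0,0,-1.2],[0,0,0],0]

```text
time: 9.45
eef_pos: [577.2, -163.0, 17.8]
tool_rot: [-3.141, 0.001, 0.018]
wrist_force: [0.6, 0.3, -1.8]
width: 10.8
```

```bash
python3 -c "
from h import *
plan((577,-163,5),1)
s=cam('scene');w=cam('wrist','pics/w11.png')
crop(s['img'],210,165,130,110,6,'pics/s11.png')"
```

```text
at [ 577.2 -163.    17.8] rot [-1.7996e+02  8.0000e-02  1.0400e+00] shift cm [-0.02  0.    1.28] turn [-0.04  0.08  0.04] t 9.45 F [ 0.6  0.3 -1.8] w 10.8 q [-0.4   0.16  1.8   0.    1.18  1.15]
```

View pics/s11.png

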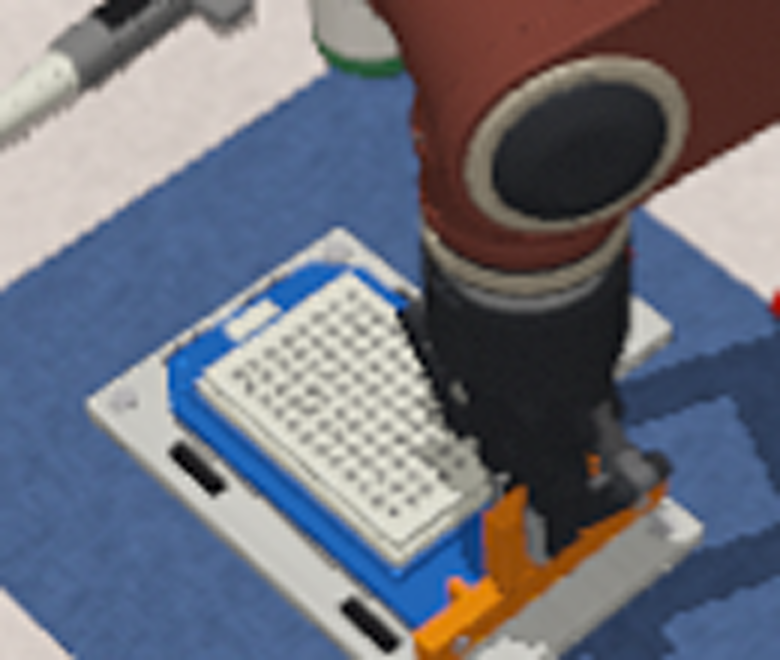

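View pics/w11.png

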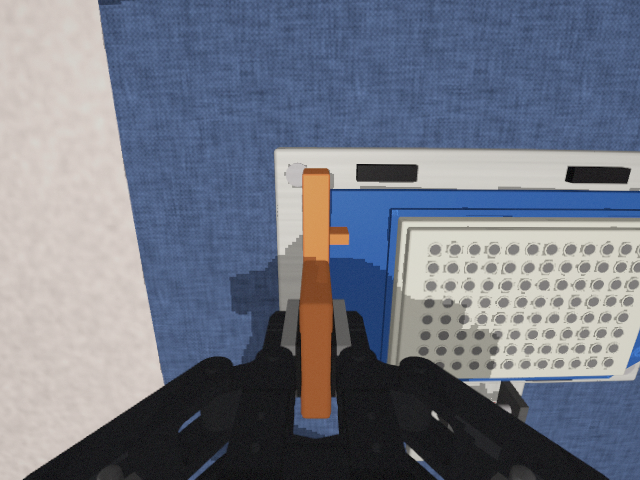

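Emit:
step_arm:
  moves:
    - [[0,0,-2],[0,0,0],0]
    - [[0,0,-5],[0,0,0],0]
    - [[0,0,-8.5],[0,0,0],0]
    - [[0,0,-11],[0,0,0],0]
    - [[0,0,-12],[0,0,0],0]

```text
time: 10.18
eef_pos: [579.2, -163.9, 141.9]
tool_rot: [3.14, -0.005, 0.018]
wrist_force: [0.2, -0.1, -1.7]
width: 11.0
```

Emit:
step_arm:
  moves:
    - [[0,0,0],[0,0,-4],0]
    - [[0,0,0],[0,0,-11],0]
    - [[0,0,0],[0,0,-18],0]
    - [[0,0,0],[0,0,-25],0]
    - [[0,0,0],[0,0,-32],0]

```text
time: 10.8
eef_pos: [577.2, -163.1, 137.7]
tool_rot: [-3.14, 0.001, 0.581]
wrist_force: [-0.1, 0.6, -1.8]
width: 10.7
```

```bash
python3 -c "
from h import *
plan((577,-163,135),179.4)
s=cam('scene','pics/s12.png')"
```

```text
at [ 577.2 -163.1  137.7] rot [-1.7992e+02  5.0000e-02  3.3280e+01] shift cm [-0.01 -0.02  0.27] turn [-1.0000e-01 -8.0000e-02 -1.4612e+02] t 10.8 F [-0.1  0.6 -1.8] w 10.7 q [-0.4   0.03  1.73 -0.    1.38  0.59]
```

View pics/s12.png

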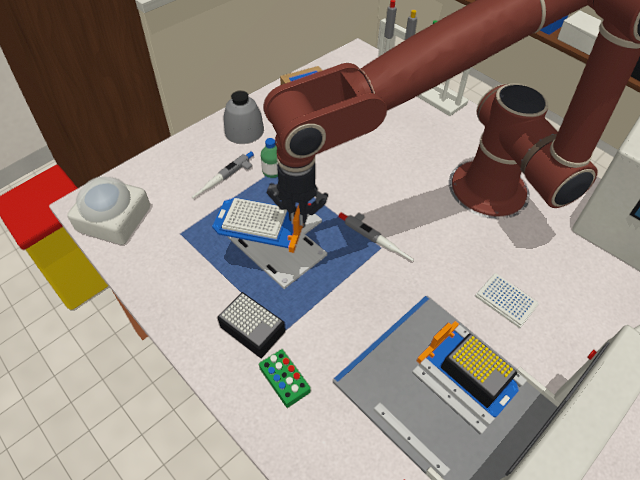

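Emit:
step_arm:
  moves:
    - [[0,0,0],[0,0,-7],0]
    - [[0,0,0],[0,0,-14],0]
    - [[0,0,0],[0,0,-21],0]
    - [[0,0,0],[0,0,-28],0]
    - [[0,0,0],[0,0,-35],0]

```text
time: 11.48
eef_pos: [577.3, -163.2, 137.8]
tool_rot: [-3.14, 0.0, 1.19]
wrist_force: [-0.0, -0.9, -1.5]
width: 10.9
```

Emit:
step_arm:
  moves:
    - [[0,0,0],[0,0,-7],0]
    - [[0,0,0],[0,0,-14],0]
    - [[0,0,0],[0,0,-21],0]
    - [[0,0,0],[0,0,-28],0]
    - [[0,0,0],[0,0,-35],0]

```text
time: 12.1
eef_pos: [577.3, -163.2, 137.8]
tool_rot: [-3.14, -0.001, 1.801]
wrist_force: [0.7, 0.1, -1.3]
width: 11.0
```

Emit:
step_arm:
  moves:
    - [[0,0,0],[0,0,-7],0]
    - [[0,0,0],[0,0,-14],0]
    - [[0,0,0],[0,0,-21],0]
    - [[0,0,0],[0,0,-28],0]
    - [[0,0,0],[0,0,-35],0]

```text
time: 12.72
eef_pos: [577.3, -163.3, 137.8]
tool_rot: [-3.141, -0.001, 2.412]
wrist_force: [0.4, 0.3, -1.3]
width: 11.2
```

Emit:
step_arm:
  moves:
    - [[0,0,0],[0,0,-7],0]
    - [[0,0,0],[0,0,-14],0]
    - [[0,0,0],[0,0,-21],0]
    - [[0,0,0],[0,0,-28],0]
    - [[0,0,0],[0,0,-35],0]

```text
time: 13.35
eef_pos: [577.4, -163.3, 137.9]
tool_rot: [-3.141, -0.001, 3.023]
wrist_force: [0.7, -0.1, -1.4]
width: 10.9
```

```bash
python3 -c "
from h import *
plan((645,-20,120),179.4)
s=cam('scene','pics/s13.png')
w=cam('wrist','pics/w13.png')"
```

```text
at [ 577.4 -163.3  137.9] rot [-1.7999e+02 -6.0000e-02  1.7318e+02] shift cm [-5.01 15.03  1.78] turn [-0.01 -0.06 -6.22] t 13.35 F [ 0.7 -0.1 -1.4] w 10.9 q [-0.4   0.03  1.73 -0.    1.38 -1.85]
```

View pics/s13.png

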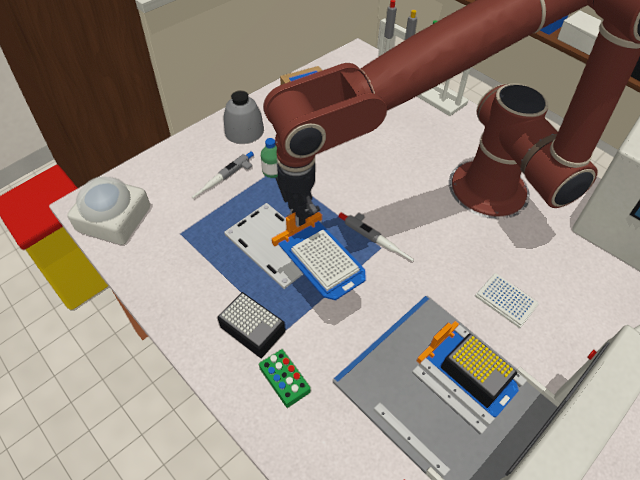

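View pics/w13.png

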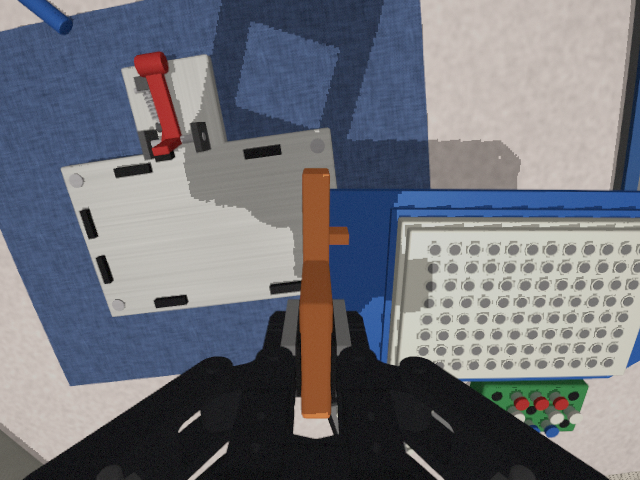

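Emit:
step_arm:
  moves:
    - [[-0.8,2,0.3],[0,0,-1.2],0]
    - [[-2,6,0.7],[0,0,-2.5],0]
    - [[-3.2,10,1.1],[0,0,-4],0]
    - [[-4.3,13.5,1.5],[0,0,-5.3],0]
    - [[-5,15,1.8],[0,0,-6.2],0]

```text
time: 14.08
eef_pos: [646.0, -17.8, 119.7]
tool_rot: [3.141, -0.001, 3.13]
wrist_force: [-0.4, -1.1, -1.7]
width: 11.2
```

```bash
python3 -c "
from h import *
plan((645,-20,60),179.4)
s=cam('scene','pics/s14.png');t=cam('top')
crop(t['img'],90,170,260,150,3,'pics/t14.png')
w=cam('wrist','pics/w14.png')"
```

```text
at [646.  -17.8 119.7] rot [ 1.7998e+02 -4.0000e-02  1.7936e+02] shift cm [ 0.1  -0.23  5.97] turn [ 0.02 -0.04 -0.04] t 14.07 F [-0.4 -1.1 -1.7] w 11.2 q [-0.14  0.16  1.63  0.    1.36 -1.7 ]
```

View pics/s14.png

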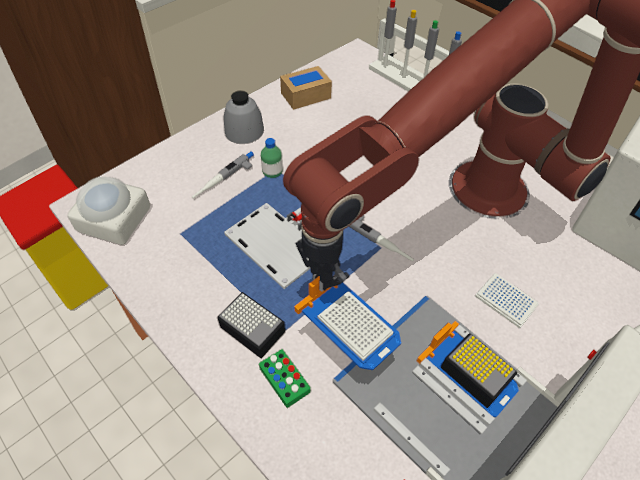

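View pics/w14.png

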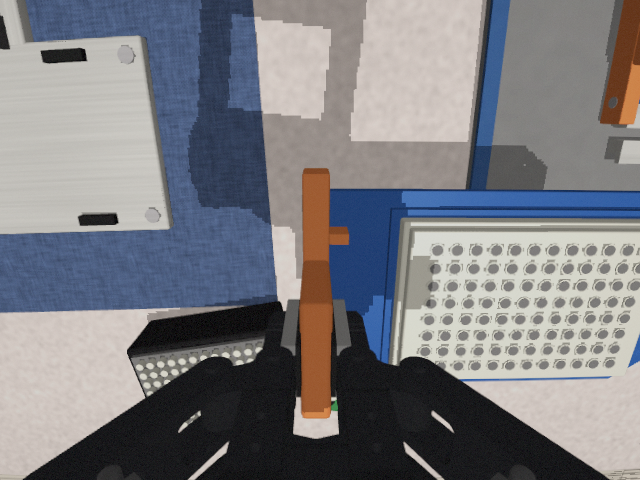

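View pics/t14.png

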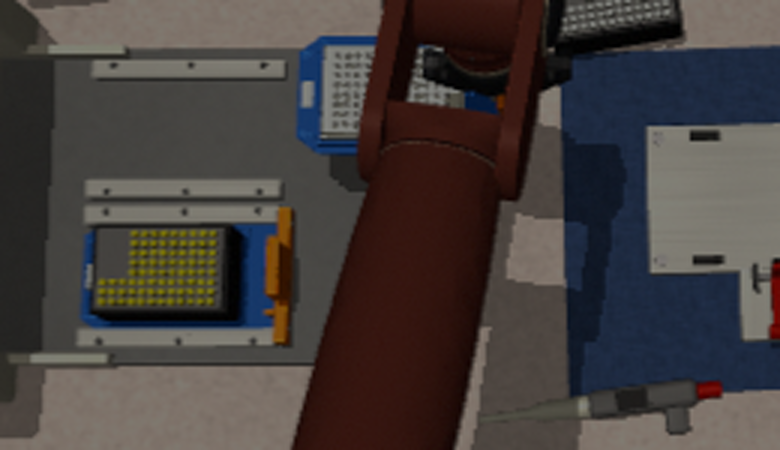

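```bash
python3 -c "
from h import *
import cv2
t=cam('top');s=cam('scene')
t0=cv2.imread('pics/top0.png')[:,:,::-1]; s0=cv2.imread('pics/scene0.png')[:,:,::-1]
crop(t0,215,140,110,55,7,'pics/tb.png'); crop(s0,210,285,110,125,5,'pics/sb.png')
crop(s['img'],290,275,160,170,4.5,'pics/s14b.png')
"
```

```text
(no output)
```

View pics/tb.png

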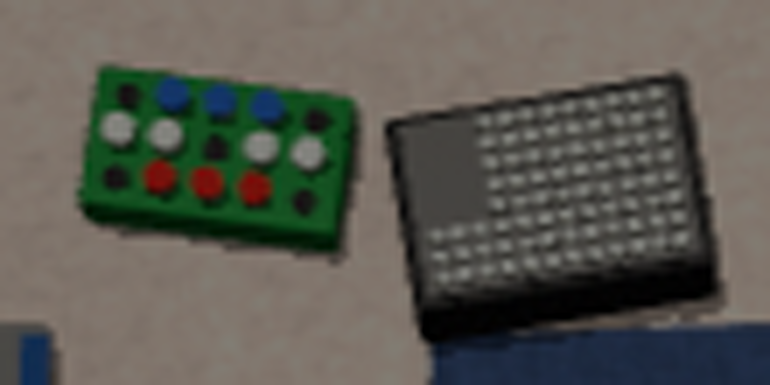

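View pics/sb.png

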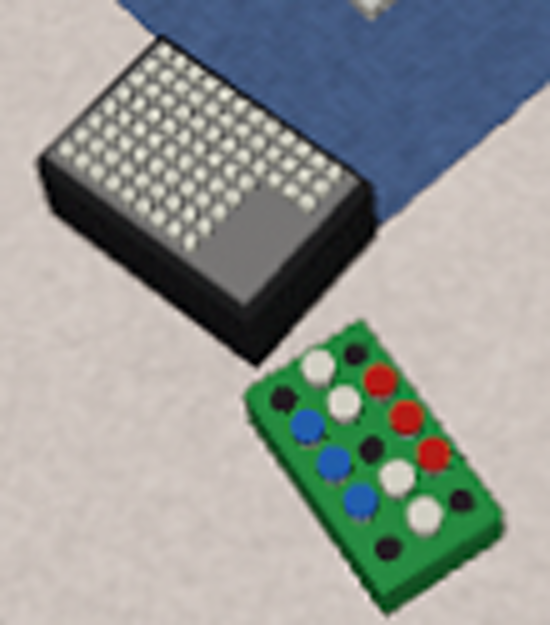

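View pics/s14b.png

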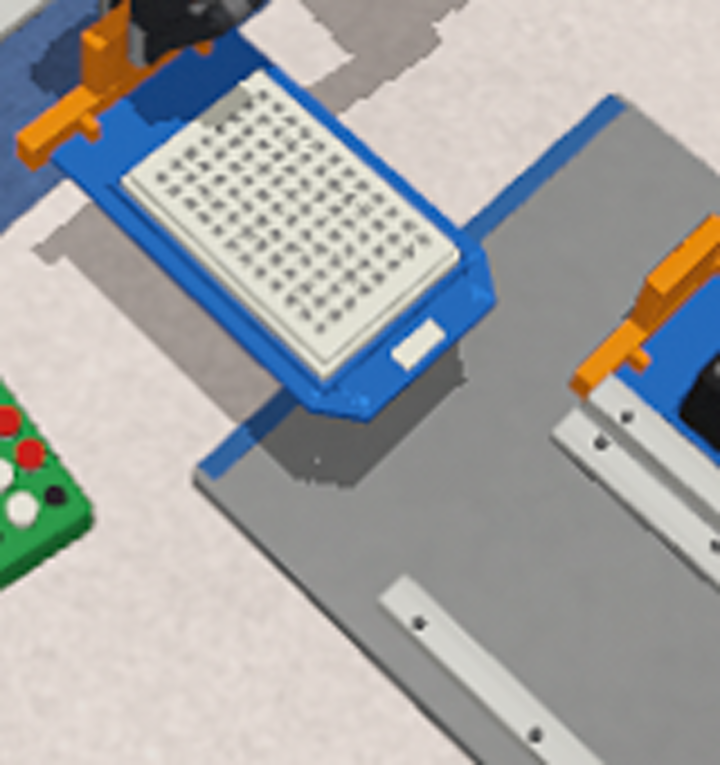

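```bash
python3 -c "
from h import *
np.set_printoptions(precision=1,suppress=True)
t=cam('top');s=cam('scene')
T=lambda p,z:ray(t,(np.array(p,float)+.5)/7-.5+[215,140],z)
S=lambda p,z,k,o:ray(s,(np.array(p,float)+.5)/k-.5+o,z)
print('rack top',T([(102,67),(356,98),(337,237),(85,205)],42), S([(245,395),(362,320),(505,520),(388,600)],42,5,[210,285]))
print('tipbox',T([(388,120),(680,73),(715,270),(425,310)],60),S([(40,160),(162,38),(370,187),(250,307)],60,5,[210,285]))
o=ctrl.observe()['eef_pos'];print(o)
u=o[2]+5.2
print('nose pts from scene at z',u+6, S([(495,298),(362,420),(483,247),(305,405)],u+6,4.5,[290,275]))
print('endplate top far-left/near', S([(18,140),(118,60)],u+20,4.5,[290,275]))
print('plate', S([(123,180),(325,372),(458,253),(265,72)],u+22,4.5,[290,275]))
print('rail front far top', S([(380,599),(405,576)],28.5,4.5,[290,275]),'near',S([(552,433),(572,405)],28.5,4.5,[290,275]))
print('deck front', S([(195,480),(618,97)],15,4.5,[290,275]))
# measured-> for top of tray nose
"

```

```text
rack top [[831.4  80.   42. ]
 [817.1 -26.3  42. ]
 [756.8 -18.7  42. ]
 [771.5  86.2  42. ]] [[823.5 -15.4  42. ]
 [764.9  -8.3  42. ]
 [781.   98.4  42. ]
 [838.1  91.4  42. ]]
tipbox [[ 801.4  -41.    60. ]
 [ 820.8 -161.9   60. ]
 [ 736.1 -175.5   60. ]
 [ 720.1  -56.4   60. ]] [[ 823.4 -153.6   60. ]
 [ 745.3 -166.6   60. ]
 [ 726.2  -46.3   60. ]
 [ 800.6  -37.5   60. ]]
[645.4 -21.6 120.5]
nose pts from scene at z 131.73702403496696 [[611.2 171.7 131.7]
 [694.9 171.  131.7]
 [596.3 151.5 131.7]
 [707.5 149.7 131.7]]
endplate top far-left/near [[715.2 -22.8 145.7]
 [653.5 -23.2 145.7]]
plate [[695.5  24.7 147.7]
 [696.7 149.2 147.7]
 [614.3 150.  147.7]
 [609.8  27.9 147.7]]
rail front far top [[711.8 211.9  28.5]
 [695.8 212.3  28.5]] near [[594.8 212.7  28.5]
 [577.2 210.   28.5]]
deck front [[728.5 110.8  15. ]
 [421.  111.9  15. ]]
```

Emit:
step_arm:
  moves:
    - [[0.3,0,2],[0,0,-0.4],0]
    - [[0.5,0,4.5],[0,0,-0.7],0]
    - [[0.5,0,7],[0,0,-0.7],0]
    - [[0.5,0,8.5],[0,0,-0.7],0]
    - [[0.5,0,8.5],[0,0,-0.7],0]

```text
time: 15.05
eef_pos: [638.8, -20.5, 33.0]
tool_rot: [3.141, -0.004, 3.14]
wrist_force: [-0.2, 0.4, -2.5]
width: 10.8
```

```bash
python3 -c "
from h import *
plan((643,-20,12),180)
s=cam('scene')
crop(s['img'],300,295,130,160,5,'pics/s15.png')
w=cam('wrist','pics/w15.png')
t=cam('top');crop(t['img'],90,175,140,110,5.5,'pics/t15.png')
"
```

```text
at [638.8 -20.5  33. ] rot [179.97  -0.23 179.92] shift cm [-0.42  0.05  2.1 ] turn [ 0.03 -0.23 -0.08] t 15.05 F [-0.2  0.4 -2.5] w 10.8 q [-0.15  0.23  1.7  -0.    1.22 -1.72]
```

View pics/s15.png

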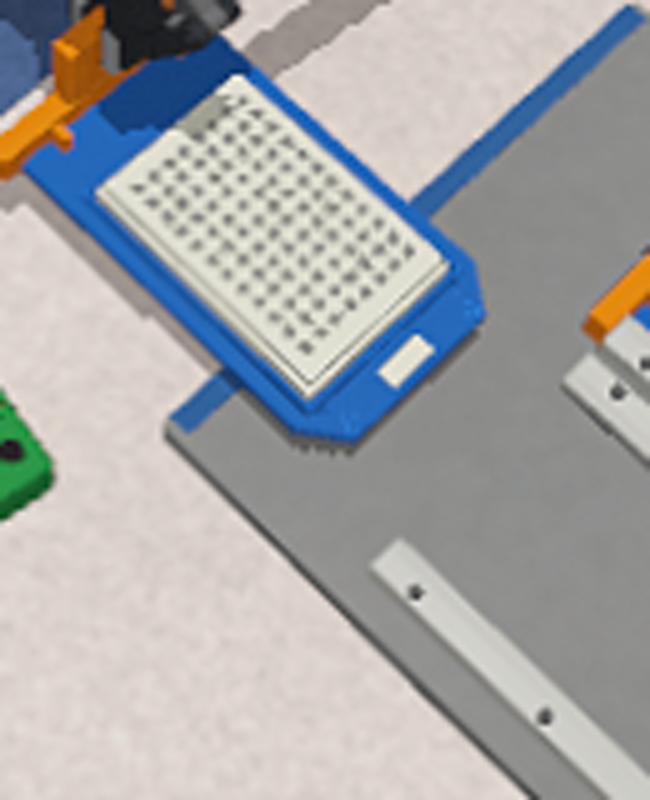

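View pics/t15.png

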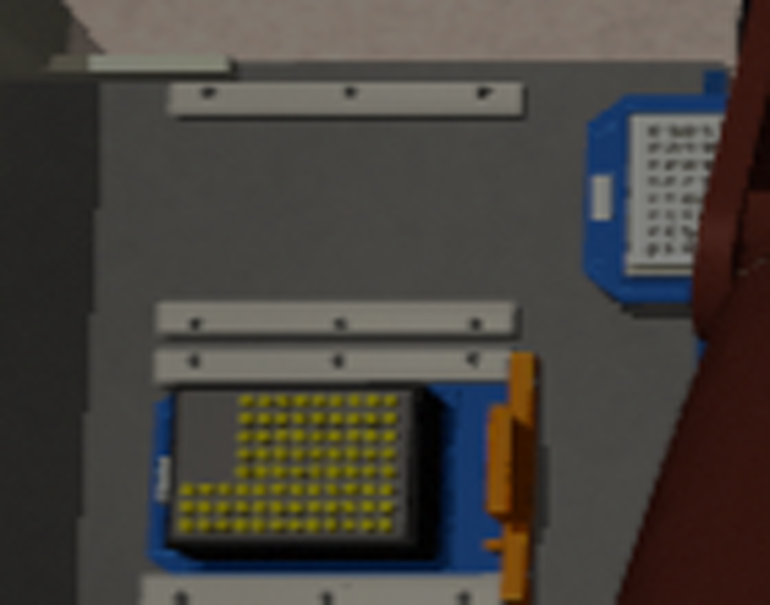

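View pics/w15.png

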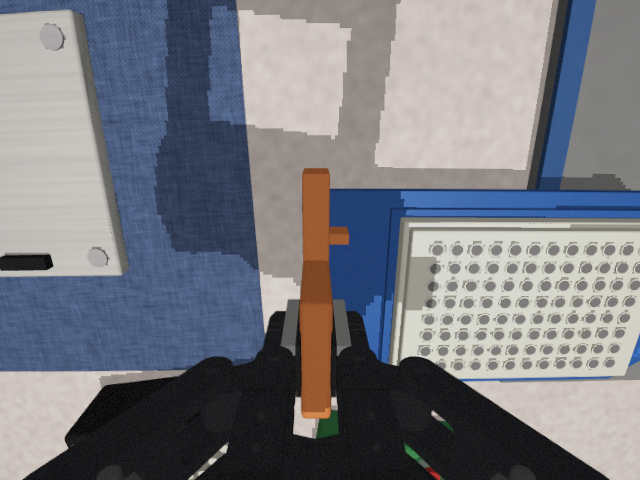

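```bash
cat > m2.py <<'E'
from h import *
np.set_printoptions(precision=1,suppress=True)
t=cam('top');s=cam('scene')
T=lambda p,z:ray(t,(np.array(p,float)+.5)/5.5-.5+[90,175],z)
S=lambda p,z,k,o:ray(s,(np.array(p,float)+.5)/k-.5+o,z)
o=ctrl.observe()['eef_pos'];print(o)
for dz in (0,):
  z=o[2]+11.2+dz
  print(z,'scene nose', S([(485,312),(352,438),(470,262),(298,428)],z,5,[300,295]))
  print('scene plate', S([(98,190),(310,388),(448,263),(238,75)],z+16,5,[300,295]))
  print('top nose',T([(587,122),(588,266),(628,94),(628,300)],z))
print('rails', S([(373,565),(400,540)],28.5,5,[300,295]),S([(563,378),(583,352)],28.5,5,[300,295]))
E
python3 m2.py
```

```text
[641.7 -20.6  36.8]
48.03629164148796 scene nose [[603.9 172.7  48. ]
 [685.2 172.7  48. ]
 [591.3 152.9  48. ]
 [698.1 154.6  48. ]]
scene plate [[688.9  25.9  64. ]
 [687.9 149.6  64. ]
 [605.7 150.6  64. ]
 [605.7  26.9  64. ]]
top nose [[686.8 171.4  48. ]
 [609.8 168.9  48. ]
 [701.7 150.3  48. ]
 [591.6 147.8  48. ]]
rails [[711.4 211.9  28.5]
 [695.8 212.3  28.5]] [[593.9 211.6  28.5]
 [578.7 209.8  28.5]]
```

Emit:
step_arm:
  moves:
    - [[0.1,0.8,0.8],[0,0,0.2],0]
    - [[0.1,1.6,1.6],[0,0,0.2],0]
    - [[0.1,2.2,2.2],[0,0,0.2],0]
    - [[0.1,2.4,2.4],[0,0,0.2],0]
    - [[0.1,2.4,2.4],[0,0,0.2],0]

```text
time: 15.92
eef_pos: [639.5, 3.8, 11.0]
tool_rot: [-3.142, -0.0, 3.138]
wrist_force: [0.3, 0.1, -1.7]
width: 11.0
```

Emit:
step_arm:
  moves:
    - [[0,0,0],[0,0,0],0]
    - [[0,0,0],[0,0,0],0]

```text
time: 16.18
eef_pos: [639.9, 3.3, 11.7]
tool_rot: [-3.141, 0.001, 3.137]
wrist_force: [-0.5, -0.2, -1.8]
width: 11.0
```

```bash
python3 -c "
from h import *
plan((643,-20,12),180)
s=cam('scene')
crop(s['img'],310,305,130,140,5.5,'pics/s16.png')
t=cam('top');crop(t['img'],90,175,140,110,5.5,'pics/t16.png')
"
```

```text
at [639.9   3.3  11.7] rot [-1.7999e+02  4.0000e-02  1.7973e+02] shift cm [-0.32 -2.33 -0.03] turn [-0.01  0.04 -0.27] t 16.18 F [-0.5 -0.2 -1.8] w 11.0 q [-0.11  0.26  1.71 -0.    1.18 -1.68]
```

View pics/s16.png

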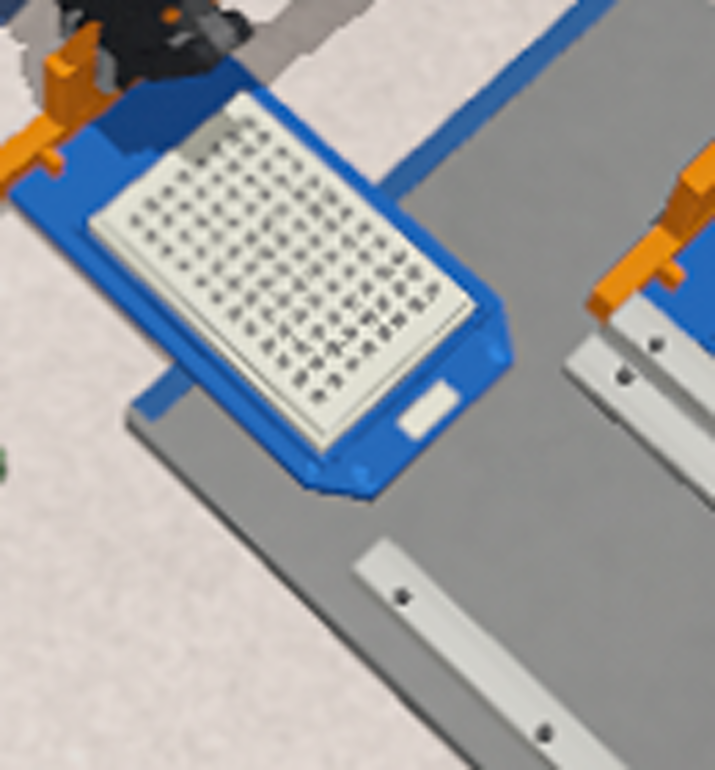

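View pics/t16.png

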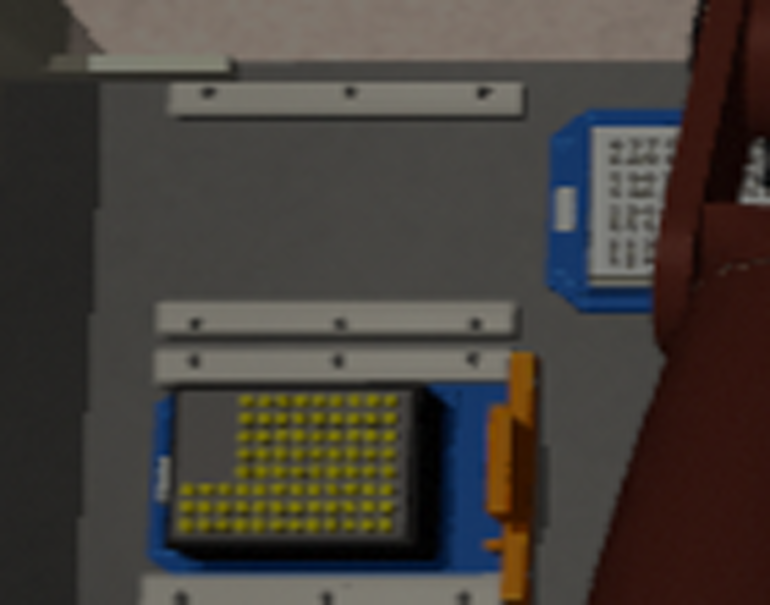

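```bash
cat > m3.py <<'E'
from h import *
np.set_printoptions(precision=1,suppress=True)
t=cam('top');s=cam('scene')
T=lambda p,z:ray(t,(np.array(p,float)+.5)/5.5-.5+[90,175],z)
S=lambda p,z,k,o:ray(s,(np.array(p,float)+.5)/k-.5+o,z)
z=23
a=S([(511,356),(371,492),(500,300),(306,484)],z,5.5,[310,305]);print('scene',a,(a[0]+a[1])/2,(a[2]+a[3])/2)
a=S([(90,222),(322,446),(474,305),(243,92)],z+16,5.5,[310,305]);print('plate',a,(a[0]+a[3])/2,(a[2]+a[1])/2)
a=T([(552,136),(548,287),(585,110),(580,312)],z);print('top',a,(a[0]+a[1])/2,(a[2]+a[3])/2)
E
python3 m3.py
```

```text
scene [[604.9 195.1  23. ]
 [684.3 195.2  23. ]
 [590.4 176.5  23. ]
 [699.7 176.2  23. ]] [644.6 195.1  23. ] [645.1 176.4  23. ]
plate [[689.5  48.   39. ]
 [690.2 173.3  39. ]
 [606.4 174.2  39. ]
 [604.9  48.6  39. ]] [647.2  48.3  39. ] [648.3 173.8  39. ]
top [[685.8 194.6  23. ]
 [604.  194.6  23. ]
 [699.9 177.5  23. ]
 [590.4 177.4  23. ]] [644.9 194.6  23. ] [645.2 177.5  23. ]
```

Emit:
step_arm:
  moves:
    - [[0,0,0.05],[0,0,0],0]
    - [[0,0,0.1],[0,0,0],0]
    - [[0,0,0.15],[0,0,0],0]
    - [[0,0,0.15],[0,0,0],0]

```text
time: 16.88
eef_pos: [639.6, 3.6, 9.8]
tool_rot: [-3.142, -0.0, 3.137]
wrist_force: [-0.3, 0.3, -1.8]
width: 10.7
```

```bash
python3 -c "
from h import *
plan((640,205,10),179.7)"
```

```text
at [639.6   3.6   9.8] rot [-180.     -0.    179.75] shift cm [ 5.000e-02  2.014e+01 -2.000e-02] turn [-0.   -0.    0.05] t 16.88 F [-0.3  0.3 -1.8] w 10.7 q [-0.11  0.26  1.71 -0.    1.18 -1.68]
```

Emit:
step_arm:
  moves:
    - [[0,0.3,0.05],[0,0,0],0]
    - [[0,0.8,0.1],[0,0,0],0]
    - [[0,1.4,0.1],[0,0,0],0]
    - [[0,2,0.1],[0,0,0],0]
    - [[0,2.5,0.1],[0,0,0],0]

```text
time: 17.5
eef_pos: [640.4, 28.8, 9.6]
tool_rot: [-3.141, 0.001, 3.137]
wrist_force: [-0.8, -3.0, 5.3]
width: 11.1
```

Emit:
step_arm:
  moves:
    - [[0,0.5,0],[0,0,0],0]
    - [[0,1,0],[0,0,0],0]
    - [[0,1.5,0],[0,0,0],0]
    - [[0,2,0],[0,0,0],0]
    - [[0,2.3,0],[0,0,0],0]

```text
time: 18.12
eef_pos: [640.5, 51.5, 9.6]
tool_rot: [-3.141, 0.001, 3.137]
wrist_force: [0.2, -3.7, 5.3]
width: 10.8
```

```bash
python3 -c "
from h import *
plan((640,205,10),179.7)
s=cam('scene')
crop(s['img'],310,305,150,150,5,'pics/s17.png')
t=cam('top');crop(t['img'],90,175,140,110,5.5,'pics/t17.png')
"
```

```text
at [640.5  51.5   9.6] rot [-1.7995e+02  8.0000e-02  1.7976e+02] shift cm [ 0.11 15.35 -0.05] turn [-0.05  0.08  0.06] t 18.12 F [ 0.2 -3.7  5.3] w 10.8 q [-0.04  0.26  1.7  -0.    1.18 -1.6 ]
```

View pics/s17.png

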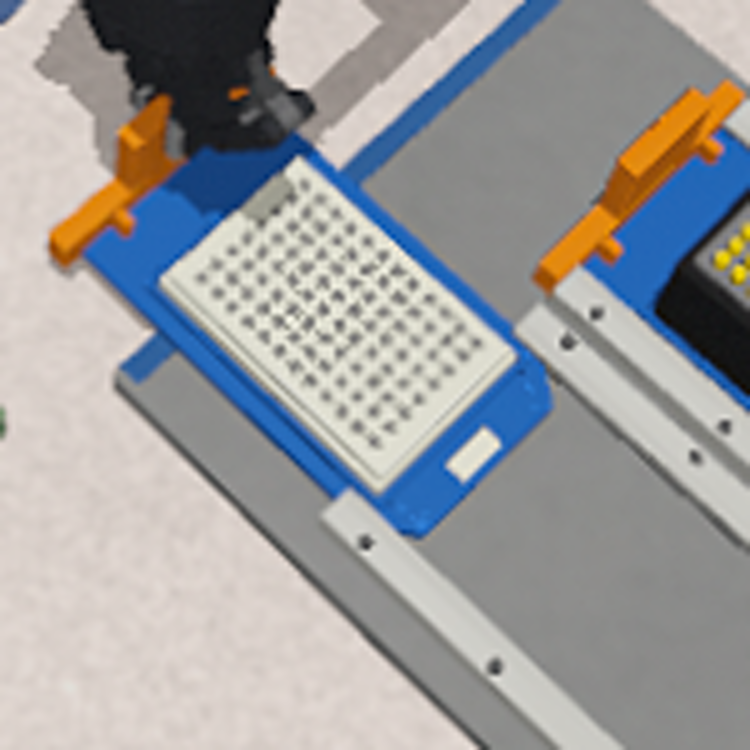

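View pics/t17.png

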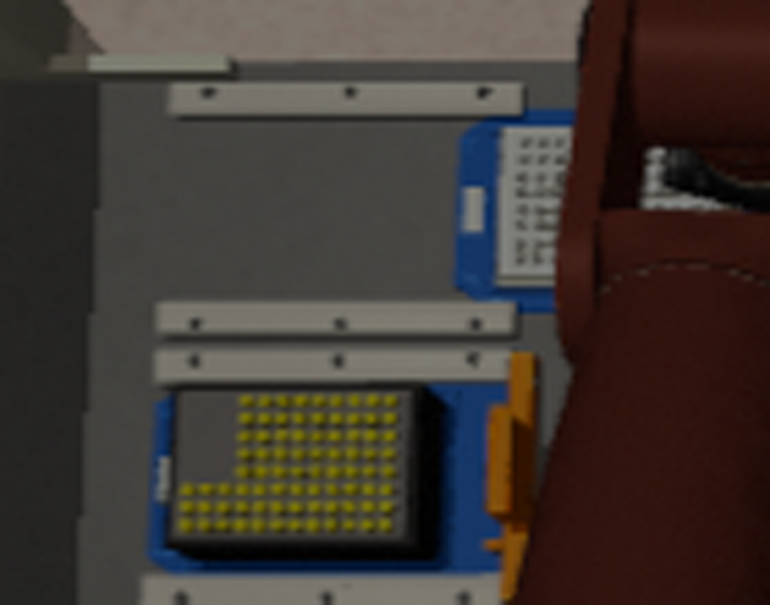

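Emit:
step_arm:
  moves:
    - [[0,0.7,-0.03],[0,0,0],0]
    - [[0,1.5,-0.04],[0,0,0],0]
    - [[-0.01,2.3,-0.04],[0,0,0],0]
    - [[-0.01,3.1,-0.04],[0,0,0],0]
    - [[-0.01,3.9,-0.04],[0,0,0],0]

```text
time: 18.85
eef_pos: [640.5, 90.8, 9.8]
tool_rot: [-3.141, 0.001, 3.137]
wrist_force: [-0.5, -3.7, 4.7]
width: 10.9
```

Emit:
step_arm:
  moves:
    - [[0,0.8,0],[0,0,0],0]
    - [[0,1.6,0],[0,0,0],0]
    - [[-0.01,2.4,0],[0,0,0],0]
    - [[-0.01,3.2,0],[0,0,0],0]
    - [[-0.01,4,0],[0,0,0],0]

```text
time: 19.48
eef_pos: [640.8, 130.8, 9.8]
tool_rot: [-3.141, 0.001, 3.137]
wrist_force: [0.4, -3.7, 4.8]
width: 10.9
```

Emit:
step_arm:
  moves:
    - [[0,0.8,0],[0,0,0],0]
    - [[0,1.6,0],[0,0,0],0]
    - [[-0.01,2.4,0],[0,0,0],0]
    - [[-0.01,3.2,0],[0,0,0],0]
    - [[-0.01,4,0],[0,0,0],0]

```text
time: 20.1
eef_pos: [641.0, 170.8, 9.8]
tool_rot: [-3.141, 0.001, 3.137]
wrist_force: [-0.2, -3.5, 6.2]
width: 10.9
```

```bash
python3 -c "
from h import *
plan((640,205,10),179.7)
s=cam('scene')
crop(s['img'],330,290,170,170,4.4,'pics/s18.png')
t=cam('top');crop(t['img'],90,175,140,110,5.5,'pics/t18.png')
"
```

```text
at [641.  170.8   9.8] rot [-1.7995e+02  4.0000e-02  1.7975e+02] shift cm [ 0.11  3.42 -0.03] turn [-0.05  0.04  0.05] t 20.1 F [-0.2 -3.5  6.2] w 10.9 q [ 0.15  0.31  1.65 -0.    1.19 -1.42]
```

View pics/s18.png

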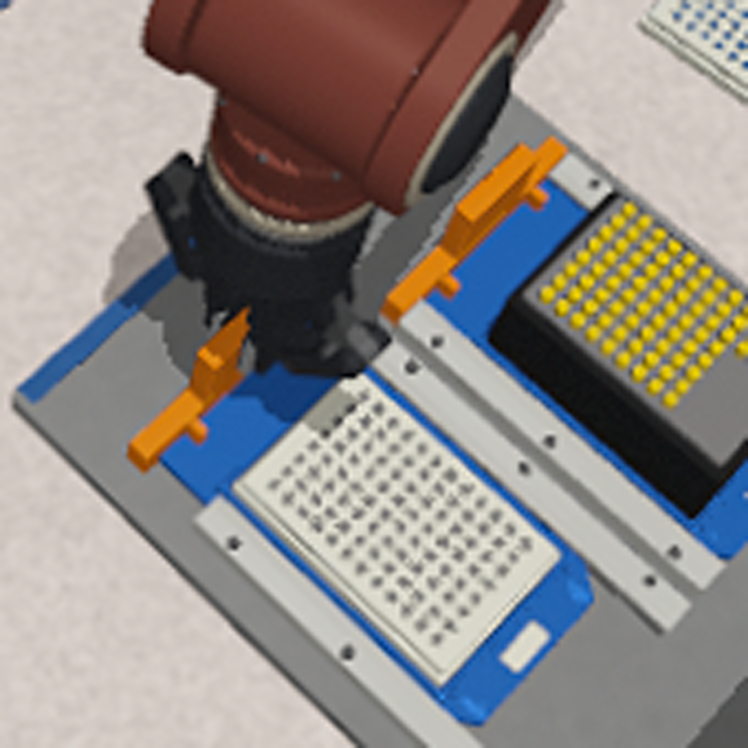

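Emit:
step_arm:
  moves:
    - [[0,0.7,0],[0,0,0],0]
    - [[0,1.4,0],[0,0,0],0]
    - [[0,2.1,0],[0,0,0],0]
    - [[-0.01,2.6,0],[0,0,0],0]
    - [[-0.01,2.9,0],[0,0,0],0]

```text
time: 20.82
eef_pos: [641.1, 199.8, 9.8]
tool_rot: [-3.141, 0.001, 3.138]
wrist_force: [-0.6, -3.1, 6.2]
width: 10.8
```

Emit:
step_arm:
  moves:
    - [[0,0.1,0],[0,0,0],0]
    - [[0,0.2,0],[0,0,0],0]
    - [[0,0.3,0],[0,0,0],0]

```text
time: 21.2
eef_pos: [641.2, 202.5, 9.8]
tool_rot: [-3.141, 0.001, 3.137]
wrist_force: [-0.1, -4.4, 5.6]
width: 10.9
```

Emit:
step_arm:
  moves:
    - [[0,0.1,0],[0,0,0],0]
    - [[0,0.2,0],[0,0,0],0]

```text
time: 21.45
eef_pos: [641.1, 204.3, 9.8]
tool_rot: [-3.14, 0.0, 3.137]
wrist_force: [-0.3, -6.5, 5.7]
width: 11.1
```

Emit:
step_arm:
  moves:
    - [[0,0.1,0],[0,0,0],0]
    - [[0,0.1,0],[0,0,0],0]

```text
time: 21.7
eef_pos: [641.1, 204.3, 9.8]
tool_rot: [-3.139, 0.0, 3.137]
wrist_force: [-0.4, -7.7, 6.9]
width: 11.1
```

```bash
python3 -c "
from h import *
plan((640,205,10),179.7)
s=cam('scene')
crop(s['img'],350,300,130,130,5.5,'pics/s19.png')
"
```

```text
at [641.1 204.3   9.8] rot [-1.7984e+02  1.0000e-02  1.7974e+02] shift cm [ 0.11  0.07 -0.02] turn [-0.16  0.01  0.04] t 21.7 F [-0.4 -7.7  6.9] w 11.1 q [ 0.2   0.33  1.62 -0.    1.19 -1.37]
```

View pics/s19.png

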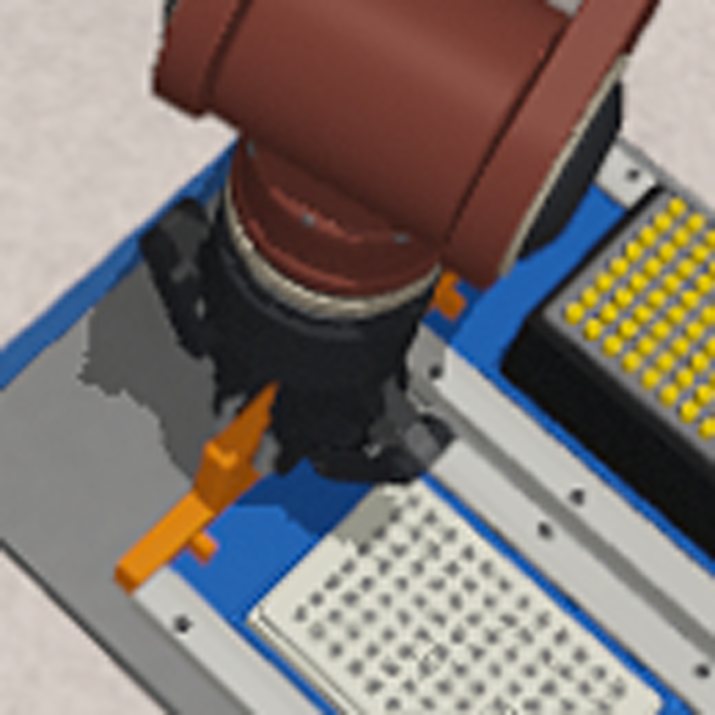

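Emit:
step_arm:
  moves:
    - [[0,0.1,0],[0,0,0],0]
    - [[0,0.15,0],[0,0,0],0]
    - [[0,0.15,0],[0,0,0],0]

```text
time: 22.12
eef_pos: [641.1, 204.2, 9.8]
tool_rot: [-3.136, -0.001, 3.137]
wrist_force: [-1.6, -12.5, 8.4]
width: 10.8
```

```bash
python3 -c "
from h import *
plan((640,205,10),179.7);print(ctrl.observe()['ft_torque'])"
```

```text
at [641.1 204.2   9.8] rot [-1.7970e+02 -3.0000e-02  1.7973e+02] shift cm [ 0.11  0.08 -0.02] turn [-0.3  -0.03  0.03] t 22.12 F [ -1.6 -12.5   8.4] w 10.8 q [ 0.2   0.33  1.62 -0.01  1.19 -1.36]
[-1.61031905  0.25032881 -0.07181963]
```

Emit:
step_arm:
  moves:
    - [[0,-0.1,-0.02],[0,0,0],0]
    - [[0,-0.15,-0.03],[0,0,0],0.1]
    - [[0,-0.15,-0.03],[0,0,0],0.25]
    - [[0,-0.15,-0.03],[0,0,0],0.4]
    - [[0,-0.15,-0.03],[0,0,0],0.42]

```text
time: 22.75
eef_pos: [640.2, 206.1, 8.7]
tool_rot: [3.141, -0.001, 3.138]
wrist_force: [-0.1, -0.7, 0.0]
width: 35.8
```

```bash
python3 -c "
from h import *
plan((640,205,110),179.7)
s=cam('scene');crop(s['img'],350,300,130,130,5.5,'pics/s20.png')
cam('wrist','pics/w20.png')"
```

```text
at [640.2 206.1   8.7] rot [ 1.7999e+02 -7.0000e-02  1.7977e+02] shift cm [  0.03  -0.11 -10.13] turn [ 0.01 -0.07  0.07] t 22.75 F [-0.1 -0.7  0. ] w 35.8 q [ 0.2   0.33  1.62  0.    1.19 -1.37]
```

View pics/w20.png

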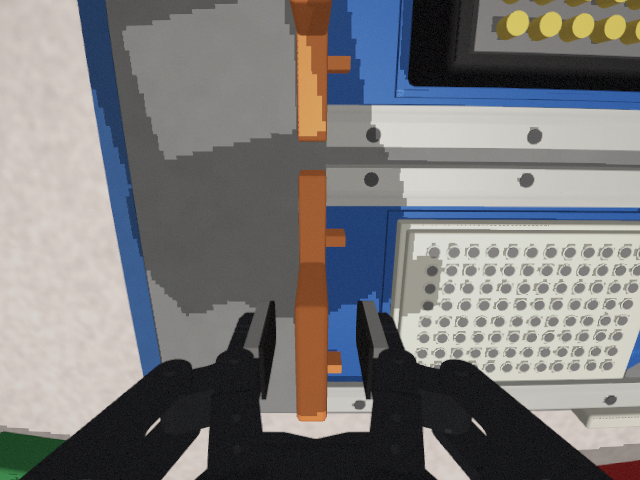

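View pics/s20.png

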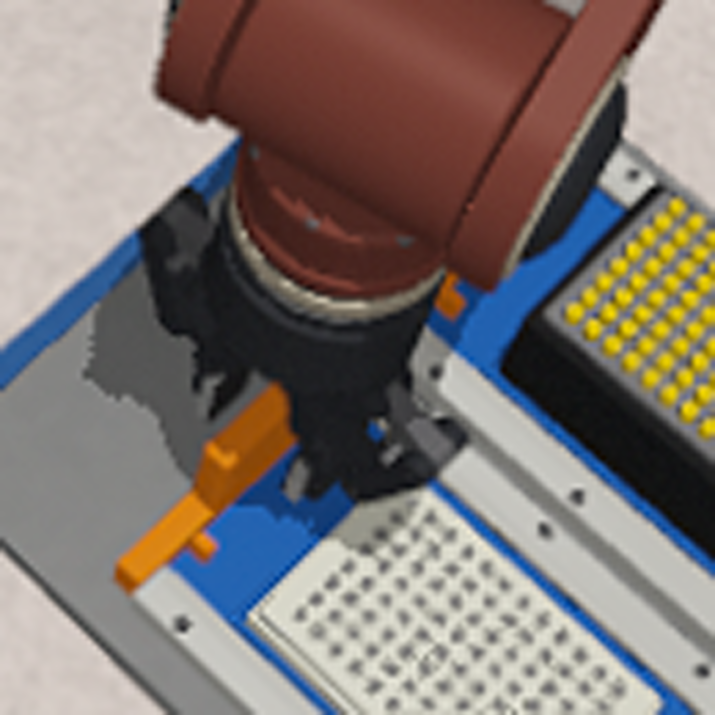

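Emit:
step_arm:
  moves:
    - [[0,-0.2,-1],[0,0,0],0.42]
    - [[0,-0.2,-3],[0,0,0],0.42]
    - [[0,-0.2,-7],[0,0,0],0.42]
    - [[0,-0.2,-12],[0,0,0],0.42]
    - [[0,-0.2,-16],[0,0,0],0.42]

```text
time: 23.48
eef_pos: [641.9, 203.8, 174.3]
tool_rot: [3.141, 0.004, 3.137]
wrist_force: [0.8, -0.9, 0.1]
width: 35.9
```

Emit:
step_arm:
  moves:
    - [[0,-4,-1],[0,0,0],0.42]
    - [[0,-9,-1],[0,0,0],0.42]
    - [[0,-14,-1],[0,0,0],0.42]
    - [[0,-19,-1],[0,0,0],0.42]
    - [[0,-22,-1],[0,0,0],0.42]

```text
time: 24.1
eef_pos: [640.3, -18.8, 181.9]
tool_rot: [-3.141, 0.003, 3.135]
wrist_force: [-0.0, 0.3, -0.2]
width: 35.6
```

```bash
python3 -c "
from h import *
plan((640,205,110),179.7)
s=cam('scene','pics/s21.png');crop(s['img'],350,310,150,150,5,'pics/s21b.png')
t=cam('top','pics/t21f.png');crop(t['img'],90,175,140,125,5.5,'pics/t21.png')
cam('wrist','pics/w21.png')"
```

```text
at [640.3 -18.8 181.9] rot [-1.7997e+02  1.6000e-01  1.7964e+02] shift cm [ 0.19 22.39  7.18] turn [-0.03  0.16 -0.06] t 24.1 F [-0.   0.3 -0.2] w 35.6 q [-0.15  0.09  1.59 -0.    1.46 -1.71]
```

View pics/s21.png

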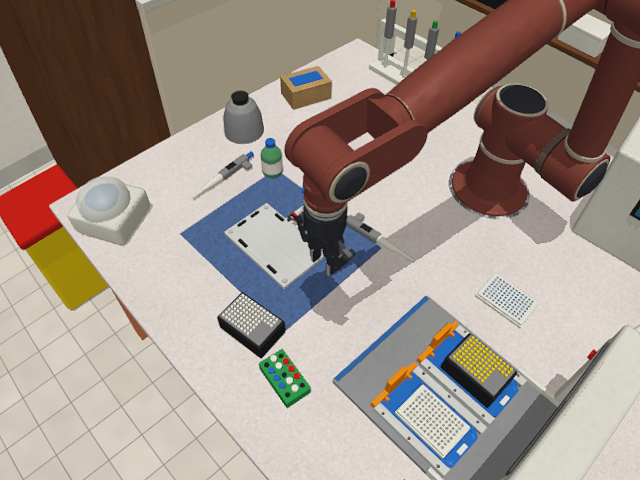

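View pics/s21b.png

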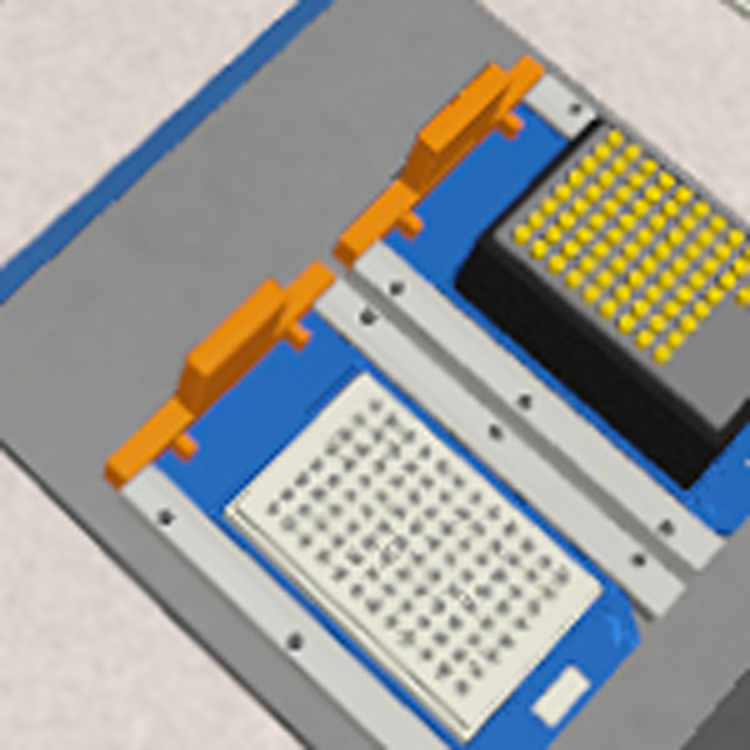

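View pics/t21.png

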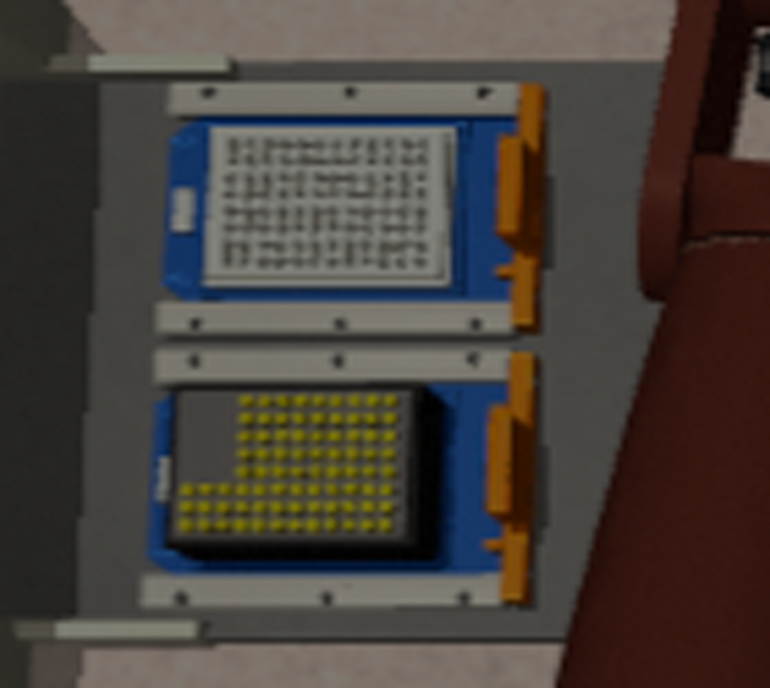

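View pics/w21.png

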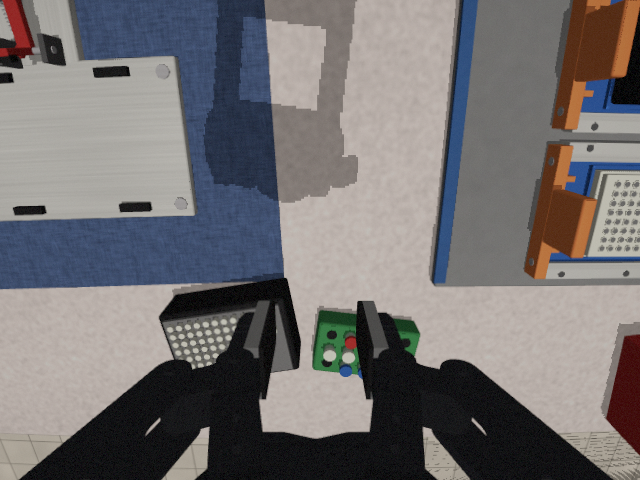

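```bash
python3 -c "
from h import *
np.set_printoptions(precision=1,suppress=True)
t=cam('top')
T=lambda p,z:ray(t,(np.array(p,float)+.5)/5.5-.5+[90,175],z)
a=T([(172,135),(164,283)],21);print(a,a.mean(0))
print(ctrl.finish_job())"
```

```text
[[688.4 396.2  21. ]
 [608.2 396.6  21. ]] [648.3 396.4  21. ]
the job is handed in; nothing more can be done
None
```

The tray is in the empty lane with its end plate against both rail ends. It is released, and the job was handed in at about 24 s of the 62 s allowed. `finish_job` gave no verdict, so the result rests on my own checks.

**What I did:** I pushed the red lever over until the finger snapped open. Then I gripped the tray's orange upright, lifted it and turned it about 178° while level. I set it on the apron, slid it in nose first until the push force rose and it stopped moving, and let go.

**Last checks:**
- **Fit:** after release, the wrist and scene pictures show the end plate flush on both rail ends.
- **Depth:** the nose measures y of about 396.4 mm against an expected 397.5 mm, well inside tolerance.
- **Side position:** the nose reads about 2 mm off the lane's middle, against a limit of 6 mm. The camera calibration is itself only good to about 2 mm.
- **Plate and bystanders:** the white plate lies flat in its nest, and nothing else on the bench looks moved.
- **Finger:** it was clearly open once the tray was lifted. At the end I saw only part of it, and it still looked open.

**What disagreed:**
- **Fingertip height:** the fingertips appeared about 35 to 40 mm above the reported TCP height. Because of that, my first push passed over the lever without touching it. I worked out the difference from the pictures and used it for the second push and the grasp.
- **Other small offsets:** the tray's position from the scene and top cameras differed by 1 to 3 mm.

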